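# Clamp the filter cartridge onto the fume-extraction port

### The job

Fasten the filter cartridge to the extraction port: swing the hinged front half of the clamp ring shut round the two flanges until it is fully home, then bring the red latch lever round so that its hook draws the ring tight. Tighten it only until it is clearly firm to the hand, going by feel because the latch is set differently every time: not left slack, and never forced. Then let go, with the cartridge upright and centred on the port and the things around it left where they stand.

Things in the scene. Friction and masses are not known exactly. Their poses are not given: they have to be found in the camera images.
- port: Fixed extraction port: grey plate 150 x 216 x 10 mm, on it a short aluminium stub whose flange is 60 mm across (top face 51 mm above the table) and, behind it, the fixed back half of a steel clamp ring (top 62 mm above the table). Origin: stub axis, at table height. At yaw 0 (it is turned up to 0.24 rad) x points away from the robot, y to the left, z up.
- port_axis (a point): Point on the stub's axis at the top of its flange, 51 mm above the table.
- ring_hinge (a point): Point on the vertical hinge axis of the swinging front half, 46 mm to the right (-y) of the stub's axis in the port's frame, 51 mm above the table.
- cartridge: Loose filter cartridge, 0.18 to 0.35 kg, standing on the stub's flange, at first 2 to 8 mm too far forward: bottom flange 60 mm across and 6 mm thick, amber glass body 42 mm across, black cap 47 mm across, 54 mm tall (top 105 mm above the table). Origin: centre of its underside. Shutting the ring pushes it back into place; it needs no lifting.
- gate (a joint): Angle of the swinging front half about its hinge, rad. 0 is closed (it reads about -0.014 when home on the cartridge); it grows as the free end swings out towards the robot, counter-clockwise from above, to 1.3 at most. It starts at 0.7 to 1.1, turns lightly (about 1 N at its post) and stays where it is left.
- front_half: The swinging steel front half of the ring. Origin: on the hinge axis at table height; axes parallel to the port's when closed, turning with it. In its frame the handle post stands at (-12, 94) mm and a brass catch pin, 10 mm thick, top 62 mm above the table, at (-8, 126) mm. The pin is stiffly sprung (20 N/mm): the latch hook pulls on it.
- gate_post (a point): Grip point of the front half's upright handle post: black sleeve 13 mm thick, 72 to 102 mm above the table, this point 87 mm above it. Pinch it from above and carry it round the hinge, or push it. 10 N at the post, with the ring home, presses the cartridge with about 20 N.
- latch (a joint): Angle of the red latch lever about its vertical pivot, rad; starts open at 0 to 0.25, grows counter-clockwise from above, at most 1.86. Its upright post is 65 mm from the pivot, at direction 60 degrees + this angle, counter-clockwise from the port's x. It stays where it is left (friction: 3 to 5 N at the post). Keep it below 0.9 until the ring is shut.
- latch_seat (a point): Middle of the slot for the latch's pivot, on the plate's top, 10 mm above the table, at (34.75, 80) mm in the port's frame. The pivot itself really sits up to 5 mm from here, nearer or farther along the port's x; that is not measured. The lever's post: black sleeve 13 mm thick, 65 to 101 mm above the table; the red arm below it ends 57 mm above the table.
- catch (a point): The catch pin's place on the front half. With the ring shut the hook meets the pin at a latch angle of 1.1 to 1.65 that differs each time; from there each 0.1 rad more adds some 10 N to the push at the lever's post, square to the lever. Firm: a push 6 to 10 N above that of turning it freely. Under 4 N above it is slack, over 12 N above it is forced, some 20 N above crushes the cartridge.
- clamp_arm: Black camera boom clamped to the table's far left corner, an obstacle to keep the arm clear of. Its lower tube leans from (0.66, 0.63) at the table to an elbow near (0.45, 0.38), 0.72 m up; from there a tube runs about 0.67 m above the table over the port to (0.53, -0.05), with a head near (0.54, -0.24), 0.52 to 0.70 m up (robot base frame). Origin: of no use.
- mug_1: Spotted white mug, 82 x 117 x 91 mm, a bystander. Origin: centre of its underside.
- tin_1: Small green tin, 57 mm across, 72 mm tall, a bystander. Origin: centre of its underside.
- jar_1: Glass jar with a dark lid, 70 mm across, 86 mm tall, a bystander. Origin: centre of its underside.
There are look-alikes about, which are no part of the job. What is shaped like the cartridge but yellow is not meant.

How it is judged:
By the outcome, as a careful person would: the job done as asked, in the order asked, and still so for the second after the job is handed in, with the robot touching nothing.
It also fails if it takes over 72 s, if anything falls off the work surface, if the arm or the gripper's body presses on something with over 40 N, if the wrist force passes 120 N, or if a joint passes its speed limit or range.

### The arm

A 6-joint arm with a two-finger parallel gripper is mounted at the origin on the work surface; the furniture and walls round the work are solid. World frame = base frame: x ahead of the robot, y to its left, z up, the work surface at z = 0. Lengths are in m, angles in rad, forces in N, time in s.
With the tool pointing down it reaches from about 0.4 to 0.825 m from the base axis. Payload 7 kg.
Tool frame: the origin (TCP) lies between the finger pads; the fingertips stand 11 mm ahead of it and the grasp point (between the pads) lies 8 mm behind it; x points along the fingers, z is the direction in which the jaws open and shut, and the axes are right-handed (so a half turn about x gives the same grasp; the last joint's range is limited). The gripper opens to 88 mm and grips with 3 to 60 N. Pads are 19 mm wide; open, the fingers measure 130 mm over their backs; the gripper's body (78 mm by 193 mm) begins 47 mm behind the grasp point.
Start: joints at [1.396, 0.359, 0.012, 0, -1.224, -0.288], TCP at [0.301, 0.604, 0.21] pointing down, gripper open.
Joint ranges: [-3.07, 3.07], [-1.43, 2.12], [-1.02, 1.25], [-3.03, 1.67], [-3.05, -0], [-3.03, 3.03]. Speed limits (rad/s): [2.39, 2.39, 3.01, 3.14, 3.14, 3.14].

### API

Orientations are given as [roll, pitch, yaw] about the fixed x, y, z axes, in that order (R = Rz(yaw) Ry(pitch) Rx(roll)).
In Python, from station import arm gives the robot as it stands.
- The arm moves only by the tool jog_arm, never from a script. Its argument "motion" is a list of rows, each an object of numbers: "dx", "dy", "dz": the shift along the tool's x, y, z in m; "twist": the turn about the tool's x in degrees. In form: [{"dx": .., "dy": .., "dz": .., "twist": ..}, ...]. A call has 1 to 20 rows; each row is the pose to reach, as a shift and turn from the pose commanded when the call began, along the tool's axes at that moment; what a row does not reach only later rows make up. A row lasts 1/12 s, in which the tool goes at most 41.7 mm and 7.16 degrees, less where a joint would pass 70% of its speed; a pose out of reach is approached as far as the arm can. A call with a gripper value outside its range is refused whole. "gripper" is the finger opening in m, from 0 to 0.0876, set as the call begins (left out, the last holds). The fingers move at their own pace and stop on an object; "newtons" is the grip in N (left out, the last holds). Time passes only in rows, so rows that repeat a pose let the fingers close. It gives the time, the measured TCP pose, the force and the opening at its end, in the units of the state.
- arm.get_state(): the state, without advancing time (a new reading comes with each control period).
- arm.grab_frame(name): name is "scene" or "side" or "wrist"; returns the picture (420x560x3 uint8, red, green, blue); there is no depth.
- arm.camera_model(name): a dict with "camera_matrix" (3x3 intrinsics, pixels), "k1" (the pictures are not rectified: a ray, as slopes to the right and down, at radius r is drawn at 1 + k1 r^2 times it, then the intrinsics apply), "eye" and "attitude" of the camera in the world. Camera axes: x right, y down, z forward; pixel columns grow to the right and rows downward; lengths in m; the calibration is good to about 2 mm. A picture is of the moment at which its call begins: read the wrist's pose just before it. camera_model takes no time and is no camera call; for the wrist camera it gives the pose at the moment of the call.
- arm.job_done(): hands the job in, once; it reports no verdict.
The state is a dict: "t": time; "q": joint angles; "qd": joint speeds; "joint_efforts": joint torques, N m; "eef_pos": TCP position; "ee_rot": TCP orientation; "force": force on the tool from outside, world axes, zero at the start; "moment": the same for the moment, N m; "width": finger opening in m.
Only numpy, scipy, OpenCV 4.12 (cv2) and the standard library are available. Lean on these libraries where they do the work, as an engineer would, in place of code of your own. Each camera call takes 0.05 s, during which the arm holds its last target.

## Working session

There is one attempt and no reset: what is moved stays moved. The work goes in short steps, Python scripts to look and compute and a tool call to move; the robot and the scene stay as the last step left them, time stands still between calls to the robot, and variables do not carry over. Pictures are saved under pics/ and viewed, and the job is handed in when it is done.

Besides the shell and the picture viewer there is one more tool, called after "Call:" by a JSON object that holds its "method" and its "body". jog_arm: Moves the arm, as the interface text tells. Its arguments: {"type":"object","properties":{"motion":{"type":"array"},"gripper":{"type":"number"},"newtons":{"type":"number"}},"required":["motion"]}

```bash
ls; mkdir -p pics; python3 - <<'E'
from station import arm
import cv2
print(arm.get_state())
for n in("scene","side","wrist"):
    m=arm.camera_model(n); print(n,m)
    cv2.imwrite(f"pics/{n}0.png",cv2.cvtColor(arm.grab_frame(n),cv2.COLOR_RGB2BGR))
E
```

```text
pics
{'t': 0.0, 'q': array([ 1.39607411e+00,  3.59384869e-01,  1.10810361e-02, -3.21879048e-04,
       -1.22411905e+00, -2.88132289e-01]), 'qd': array([-1.63968137e-04,  1.19880822e-04, -1.07001636e-06,  2.78015877e-04,
       -8.23841129e-05,  1.74187018e-04]), 'joint_efforts': array([ 2.61191781e-05, -5.82717204e+01,  2.93038023e+01,  6.99697495e+00,
        6.69153917e-03, -1.56133833e-04]), 'eef_pos': array([0.30117752, 0.60351405, 0.20873877]), 'ee_rot': array([ 0.104229  ,  1.56914185, -1.92953144]), 'force': array([-1.10722853,  0.2845063 , -0.36931776]), 'moment': array([0.03229959, 0.02480045, 0.02205197]), 'width': 0.08768637271978762}
scene {'camera_matrix': array([[500.144256  ,   0.        , 274.32876256],
       [  0.        , 500.144256  , 200.74164776],
       [  0.        ,   0.        ,   1.        ]]), 'k1': -0.18687966446715873, 'eye': array([ 0.00378899, -0.65978516,  0.7236401 ]), 'attitude': array([-2.24637097,  0.0094717 , -0.57974787])}
side {'camera_matrix': array([[545.41984201,   0.        , 265.11445963],
       [  0.        , 545.41984201, 205.1537802 ],
       [  0.        ,   0.        ,   1.        ]]), 'k1': -0.17308065459173927, 'eye': array([ 0.19363575, -0.78309302,  0.52519584]), 'attitude': array([-2.07735602, -0.02420512, -0.32040138])}
wrist {'camera_matrix': array([[311.2758357 ,   0.        , 282.09973497],
       [  0.        , 311.2758357 , 211.62904442],
       [  0.        ,   0.        ,   1.        ]]), 'k1': -0.05074745322665283, 'eye': array([0.37166529, 0.56861996, 0.38477981]), 'attitude': array([ 2.84426883e+00, -1.86350176e-03, -2.03536751e+00])}
```

View pics/scene0.png

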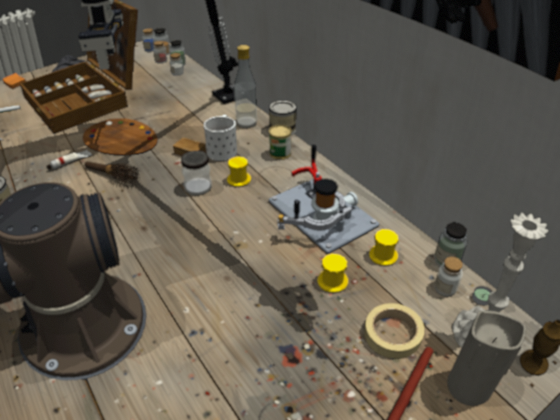

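View pics/side0.png

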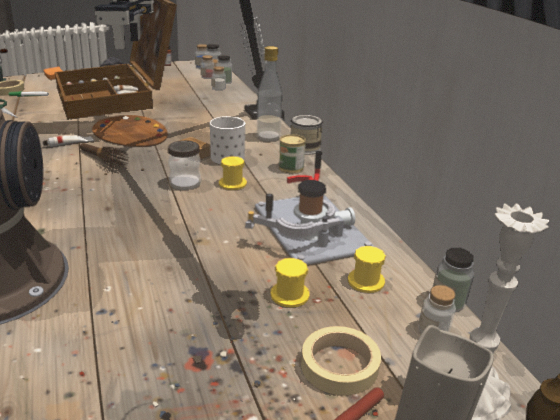

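View pics/wrist0.png

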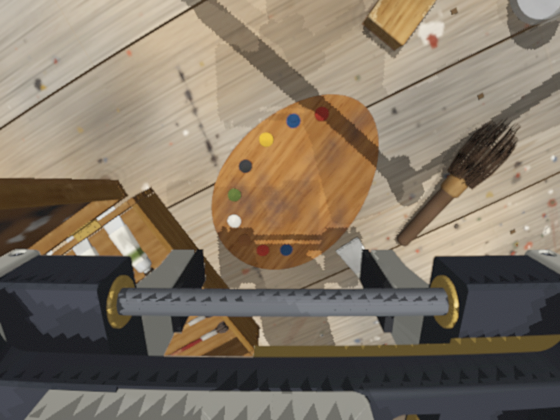

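The amber cartridge is at scene (325,195). The black post at (296,210) looks like the gate post, and the one at (314,155) on the red arm looks like the latch post. The look-alikes are the yellow cartridges at (238,172), (385,247) and (333,272). Next I'll write helpers and check close crops.

```bash
cat > h.py <<'E'
import numpy as np, cv2
from scipy.spatial.transform import Rotation as R
def rot(a): return R.from_euler('xyz',a).as_matrix()
def ray(m,uv):
    K=np.array(m['camera_matrix']); x=(np.array(uv,float)-K[:2,2])/[K[0,0],K[1,1]]
    p=x.copy()
    for _ in range(20): p=x/(1+m['k1']*(p@p))
    return np.array(m['eye']), rot(m['attitude'])@np.array([p[0],p[1],1.])
def plane(m,uv,z):
    e,d=ray(m,uv); return e+d*(z-e[2])/d[2]
def tri(obs):
    A=np.zeros((3,3));b=np.zeros(3);L=[]
    for m,uv in obs:
        e,d=ray(m,uv); d=d/np.linalg.norm(d);P=np.eye(3)-np.outer(d,d);A+=P;b+=P@e;L.append((P,e))
    x=np.linalg.solve(A,b); return x,[np.linalg.norm(P@(x-e)) for P,e in L]
def proj(m,X):
    K=np.array(m['camera_matrix']);p=rot(m['attitude']).T@(np.array(X)-m['eye']);p=p[:2]/p[2];p=p*(1+m['k1']*(p@p));return K[:2,:2]@p+K[:2,2]
E
python3 - <<'E'
import cv2
a=cv2.imread('pics/scene0.png')[130:260,250:400]; b=cv2.imread('pics/side0.png')[140:270,230:380]
cv2.imwrite('pics/c0.png',cv2.resize(cv2.hconcat([a,b]),(800,347),interpolation=cv2.INTER_CUBIC))
E
```

```text
(no output)
```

View pics/c0.png

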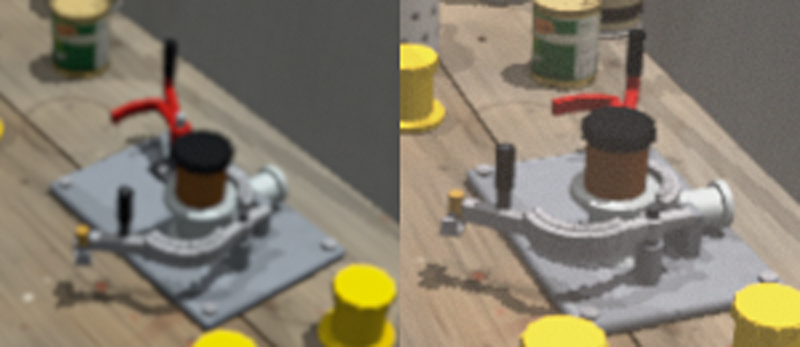

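The crop shows the amber cartridge on the stub. The gate post runs from about (125,187) to (124,233) in crop pixels, with the brass pin at (82,232). The latch post is at (169,42)-(169,82), on the red arm. I'll triangulate these.

```bash
python3 - <<'E'
from station import arm
from h import *
s=arm.camera_model('scene');d=arm.camera_model('side')
A=lambda x,y:(250+x/2.6667-.3,130+y/2.6667-.3)
B=lambda x,y:(230+(x-400)/2.6667-.3,140+y/2.6667-.3)
P={'gtop':((125,187),(505,145)),'gbot':((124,233),(504,207)),'ltop':((169,42),(636,33)),'lbot':((169,82),(632,77)),
'scL':((65,184),(482,173)),'scR':((330,243),(770,277)),'scB':((210,308),(590,312)),'cap':((201,147),(619,126)),'pin':((82,230),(456,194))}
X={}
for k,(a,b) in P.items():
    x,e=tri([(s,A(*a)),(d,B(*b))]); X[k]=x; print(k,x.round(4),np.round(e,4))
for z,k in((.010,'scL'),(.010,'scR'),(.010,'scB')):
    print(k,plane(s,A(*P[k][0]),z).round(4),plane(d,B(*P[k][1]),z).round(4))
for k,z in(('gtop',.102),('gbot',.072),('ltop',.101),('lbot',.065),('cap',.105),('pin',.062)): print(k,plane(s,A(*P[k][0]),z).round(4),plane(d,B(*P[k][1]),z).round(4))
E
```

```text
gtop [ 0.4604 -0.0323  0.1044] [0. 0.]
gbot [ 0.4608 -0.0322  0.0595] [0.0004 0.0004]
ltop [0.6126 0.1162 0.1001] [0.0004 0.0004]
lbot [0.6043 0.1018 0.0707] [0.0019 0.0019]
scL [0.487  0.0911 0.0145] [0.0004 0.0004]
scR [ 0.6242 -0.0935  0.0144] [0.0007 0.0007]
scB [ 0.4949 -0.1001  0.0165] [0.0009 0.0009]
cap [ 0.5423 -0.0196  0.0998] [0.0003 0.0003]
pin [ 0.434  -0.0148  0.0634] [0.0007 0.0007]
scL [0.4896 0.0956 0.01  ] [0.49   0.0992 0.01  ]
scR [ 0.6272 -0.0903  0.01  ] [ 0.6288 -0.0869  0.01  ]
scB [ 0.4983 -0.0955  0.01  ] [ 0.4998 -0.0905  0.01  ]
gtop [ 0.4622 -0.0298  0.102 ] [ 0.4619 -0.028   0.102 ]
gbot [ 0.4518 -0.0442  0.072 ] [ 0.454  -0.0519  0.072 ]
ltop [0.6111 0.1147 0.101 ] [0.6123 0.1149 0.101 ]
lbot [0.607 0.107 0.065] [0.612  0.1154 0.065 ]
cap [ 0.5374 -0.0252  0.105 ] [ 0.5385 -0.0285  0.105 ]
pin [ 0.4341 -0.014   0.062 ] [ 0.4355 -0.0117  0.062 ]
```

```bash
cat >> h.py <<'E'
def axes(st): return rot(st['ee_rot'])
def togo(st,target,zdir=None):
    "shift in tool axes; twist deg to bring tool z to horizontal heading zdir (rad, mod pi)"
    M=axes(st); d=M.T@(np.array(target)-st['eef_pos']); 
    print('tool shift',d.round(4)); zh=np.arctan2(M[1,2],M[0,2]); print('z heading',zh.round(3))
    if zdir is not None:
        e=(zdir-zh+np.pi/2)%np.pi-np.pi/2; print('twist deg',np.degrees(-e).round(2))
E
python3 - <<'E'
from station import arm
from h import *
st=arm.get_state(); M=axes(st); print(M.round(3))
m=arm.camera_model('wrist'); print((M.T@(m['eye']-st['eef_pos'])).round(4)); print((M.T@rot(m['attitude'])).round(3))
b=arm.camera_model('side');s=arm.camera_model('scene')
for n,uv in(('mug',(219,155)),('jar',(197,190)),('tin',(279,155)),('bottle',(246,122)),('can',(283,128))): print(n,plane(s,uv,0).round(3))
print(plane(s,(244,48),.25).round(3))
print(proj(s,(.45,.38,.72)),proj(s,(.53,-.05,.67)),proj(s,(.54,-.24,.52)))
togo(st,(0.30,.30,.16),0); togo(st,(.42,-.03,.2),1.0)
E
```

```text
[[-0.     0.895 -0.447]
 [-0.001 -0.447 -0.895]
 [-1.     0.     0.001]]
[-1.76e-01  7.87e-02  1.00e-04]
[[-0.    -0.293  0.956]
 [-0.002 -0.956 -0.293]
 [ 1.    -0.002 -0.   ]]
mug [0.477 0.341 0.   ]
jar [0.362 0.237 0.   ]
tin [0.608 0.253 0.   ]
bottle [0.625 0.451 0.   ]
can [0.694 0.362 0.   ]
[0.598 0.396 0.25 ]
[ 176.17428375 -145.6112062 ] [ 347.85202036 -115.04509244] [440.57900314  15.29122368]
tool shift [0.0493 0.1345 0.2722]
z heading -2.034
twist deg 63.48
tool shift [0.0097 0.3892 0.5139]
z heading -2.034
twist deg 6.18
```

```bash
python3 - <<'E'
from station import arm
from h import *
st=arm.get_state()
for t in((.24,.38,.2),(.40,.15,.2),(.45,0.,.19)): togo(st,t)
E
```

```text
tool shift [0.0092 0.0451 0.2274]
z heading -2.034
tool shift [0.0094 0.2909 0.3618]
z heading -2.034
tool shift [0.0196 0.4027 0.4737]
z heading -2.034
```

Call:
{"method": "jog_arm", "body": {"motion": [{"dx": 0.01,"dy": 0.045,"dz": 0.227},{"dx": 0.01,"dy": 0.045,"dz": 0.227},{"dx": 0.01,"dy": 0.045,"dz": 0.227},{"dx": 0.01,"dy": 0.045,"dz": 0.227},{"dx": 0.01,"dy": 0.045,"dz": 0.227},{"dx": 0.01,"dy": 0.045,"dz": 0.227},{"dx": 0.01,"dy": 0.291,"dz": 0.362},{"dx": 0.01,"dy": 0.291,"dz": 0.362},{"dx": 0.01,"dy": 0.291,"dz": 0.362},{"dx": 0.01,"dy": 0.291,"dz": 0.362},{"dx": 0.01,"dy": 0.291,"dz": 0.362},{"dx": 0.01,"dy": 0.291,"dz": 0.362},{"dx": 0.01,"dy": 0.291,"dz": 0.362},{"dx": 0.02,"dy": 0.403,"dz": 0.474},{"dx": 0.02,"dy": 0.403,"dz": 0.474},{"dx": 0.02,"dy": 0.403,"dz": 0.474},{"dx": 0.02,"dy": 0.403,"dz": 0.474},{"dx": 0.02,"dy": 0.403,"dz": 0.474},{"dx": 0.02,"dy": 0.403,"dz": 0.474},{"dx": 0.02,"dy": 0.403,"dz": 0.474}], "gripper": 0.04}}

```text
invalid input
```

```bash
cat > snap.py <<'E'
import sys,pickle
from station import arm
from h import *
def snap(n,tag):
    m=arm.camera_model(n); im=cv2.cvtColor(arm.grab_frame(n),cv2.COLOR_RGB2BGR)
    cv2.imwrite(f"pics/{n}{tag}.png",im); pickle.dump(m,open(f"pics/{n}{tag}.pkl",'wb')); return m,im
E
python3 - <<'E'
from snap import *
st=arm.get_state();print({k:np.round(st[k],3) for k in('t','q','eef_pos','ee_rot','force','width')})
snap('wrist','1');snap('scene','1')
E
```

```text
{'t': np.float64(0.15), 'q': array([ 1.396,  0.359,  0.011, -0.   , -1.224, -0.288]), 'eef_pos': array([0.301, 0.604, 0.209]), 'ee_rot': array([ 0.127,  1.57 , -1.907]), 'force': array([ 0.551, -0.245, -0.469]), 'width': np.float64(0.088)}
```

View pics/wrist1.png

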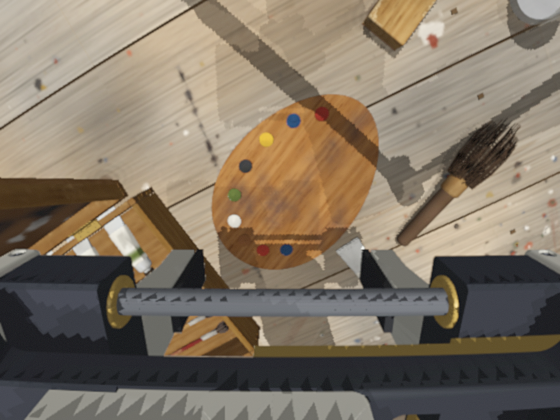

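View pics/scene1.png

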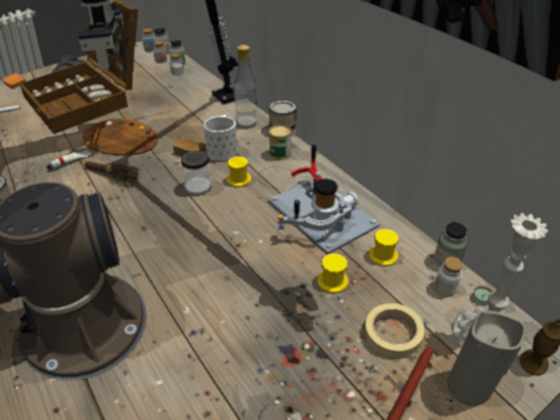

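The call was refused, so nothing moved. I'll include "twist" in every row.

Call:
{"method": "jog_arm", "body": {"motion": [{"dx": 0.01,"dy": 0.045,"dz": 0.227,"twist": 0},{"dx": 0.01,"dy": 0.045,"dz": 0.227,"twist": 0},{"dx": 0.01,"dy": 0.045,"dz": 0.227,"twist": 0},{"dx": 0.01,"dy": 0.045,"dz": 0.227,"twist": 0},{"dx": 0.01,"dy": 0.045,"dz": 0.227,"twist": 0},{"dx": 0.01,"dy": 0.045,"dz": 0.227,"twist": 0},{"dx": 0.01,"dy": 0.291,"dz": 0.362,"twist": 0},{"dx": 0.01,"dy": 0.291,"dz": 0.362,"twist": 0},{"dx": 0.01,"dy": 0.291,"dz": 0.362,"twist": 0},{"dx": 0.01,"dy": 0.291,"dz": 0.362,"twist": 0},{"dx": 0.01,"dy": 0.291,"dz": 0.362,"twist": 0},{"dx": 0.01,"dy": 0.291,"dz": 0.362,"twist": 0},{"dx": 0.01,"dy": 0.291,"dz": 0.362,"twist": 0},{"dx": 0.02,"dy": 0.403,"dz": 0.474,"twist": 0},{"dx": 0.02,"dy": 0.403,"dz": 0.474,"twist": 0},{"dx": 0.02,"dy": 0.403,"dz": 0.474,"twist": 0},{"dx": 0.02,"dy": 0.403,"dz": 0.474,"twist": 0},{"dx": 0.02,"dy": 0.403,"dz": 0.474,"twist": 0},{"dx": 0.02,"dy": 0.403,"dz": 0.474,"twist": 0},{"dx": 0.02,"dy": 0.403,"dz": 0.474,"twist": 0}], "gripper": 0.04, "newtons": 20}}

```text
t: 1.92
eef_pos: [0.4502, -0.0002, 0.1896]
ee_rot: [-1.925, 1.571, 2.323]
force: [-0.1, 0.6, -0.1]
width: 0.0402
```

```bash
python3 - <<'E'
from snap import *
st=arm.get_state();print({k:np.round(st[k],3) for k in('t','q','eef_pos','ee_rot','force','width')})
snap('wrist','2');snap('scene','2')
E
```

```text
{'t': np.float64(1.917), 'q': array([ 0.439, -0.005, -0.489, -0.   , -1.087,  0.667]), 'eef_pos': array([ 0.45, -0.  ,  0.19]), 'ee_rot': array([-1.925,  1.571,  2.323]), 'force': array([-0.069,  0.588, -0.079]), 'width': np.float64(0.04)}
```

View pics/wrist2.png

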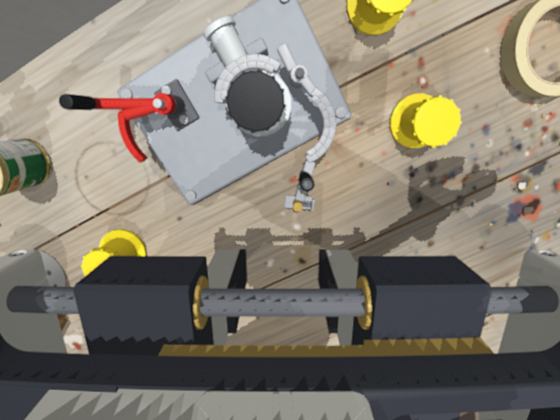

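View pics/scene2.png

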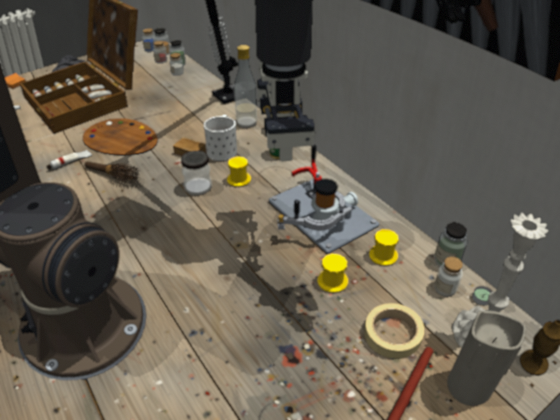

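The wrist view shows the cap at (255,101), the gate post top at about (306,181), the brass pin at (297,205), the latch post from (68,101) into the red arm, and the latch pivot near (165,102). Enlarging it.

```bash
python3 - <<'E'
import cv2
a=cv2.imread('pics/wrist2.png')[0:220,50:360]
cv2.imwrite('pics/c2.png',cv2.resize(a,(775,550),interpolation=cv2.INTER_CUBIC))
E
```

```text
(no output)
```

View pics/c2.png

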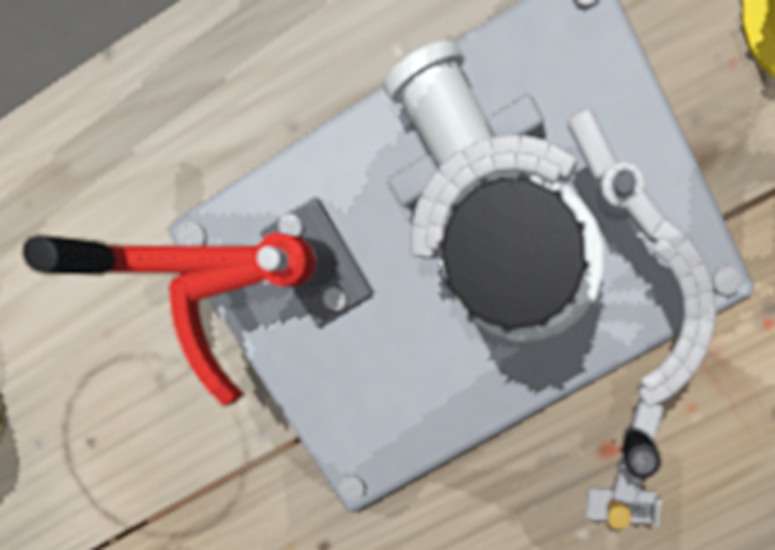

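```bash
python3 - <<'E'
from snap import *
m=pickle.load(open('pics/wrist2.pkl','rb')); s=arm.camera_model('scene');d=arm.camera_model('side')
C=lambda x,y:(50+(x+.5)/2.5-.5,(y+.5)/2.5-.5)
A=lambda x,y:(250+x/2.6667-.3,130+y/2.6667-.3)
B=lambda x,y:(230+(x-400)/2.6667-.3,140+y/2.6667-.3)
X={k:plane(m,C(*p),z) for k,p,z in(('sB',(352,489),.012),('sL',(190,235),.012),('sR',(727,281),.012),('sF',(588,0),.012),('gtop',(644,462),.102),('pin',(619,515),.062),('hinge',(624,182),.064),('ltop',(41,253),.101),('piv',(268,258),.062),('cap',(513,252),.105))}
for k,v in X.items(): print(k,v.round(4))
# cap mask
for a,b in(('sB','sL'),('sR','sF')): v=X[b]-X[a]; print('yaw',np.arctan2(-v[0],v[1]).round(4),np.linalg.norm(v))
for a,b in(('sL','sF'),('sB','sR')): v=X[b]-X[a]; print('yaw',np.arctan2(v[1],v[0]).round(4),np.linalg.norm(v))
print('mean',sum(X[k] for k in('sB','sL','sR','sF'))/4)
for n,a,b,c in(('gtop',(125,187),(505,145),(644,462)),('ltop',(169,42),(636,33),(41,253)),('pin',(82,230),(456,194),(619,515)),('sL',(65,184),(482,173),(190,235)),('cap',(201,147),(619,126),(513,252))):
    x,e=tri([(s,A(*a)),(d,B(*b)),(m,C(*c))]);print(n,x.round(4),np.round(e,4))
E
```

```text
sB [0.4899 0.1001 0.012 ]
sL [0.6194 0.1045 0.012 ]
sR [ 0.4964 -0.0947  0.012 ]
sF [ 0.6211 -0.0894  0.012 ]
gtop [ 0.4605 -0.0298  0.102 ]
pin [ 0.4361 -0.0104  0.062 ]
hinge [ 0.5479 -0.0667  0.064 ]
ltop [0.6137 0.1172 0.101 ]
piv [0.5848 0.0629 0.062 ]
cap [ 0.5413 -0.0219  0.105 ]
yaw -1.5371 0.1295606341454176
yaw -1.5281 0.12485230851867704
yaw -1.5619 0.1938789332113774
yaw -1.5376 0.19495465083917057
mean [0.55671168 0.00514689 0.012     ]
gtop [ 0.4611 -0.0302  0.1031] [0.0007 0.0001 0.0006]
ltop [0.6141 0.1184 0.0988] [0.0007 0.0005 0.0003]
pin [ 0.4357 -0.0107  0.0604] [0.0012 0.0009 0.0004]
sL [ 0.5512  0.1362 -0.0221] [0.0343 0.0463 0.0787]
cap [ 0.5414 -0.0214  0.101 ] [0.0007 0.0003 0.0004]
```

```bash
python3 - <<'E'
from snap import *
st=arm.get_state()
togo(st,(.4608,-.03,.15),1.045);togo(st,(.4608,-.03,.081),1.045)
E
```

```text
tool shift [0.0398 0.0231 0.0228]
z heading -2.032
twist deg 3.68
tool shift [0.1088 0.0231 0.0228]
z heading -2.032
twist deg 3.68
```

Call:
{"method": "jog_arm", "body": {"motion": [{"dx": 0.02,"dy": 0.023,"dz": 0.023,"twist": 3.7},{"dx": 0.04,"dy": 0.023,"dz": 0.023,"twist": 3.7},{"dx": 0.06,"dy": 0.023,"dz": 0.023,"twist": 3.7},{"dx": 0.08,"dy": 0.023,"dz": 0.023,"twist": 3.7},{"dx": 0.095,"dy": 0.023,"dz": 0.023,"twist": 3.7},{"dx": 0.109,"dy": 0.023,"dz": 0.023,"twist": 3.7},{"dx": 0.109,"dy": 0.023,"dz": 0.023,"twist": 3.7},{"dx": 0.109,"dy": 0.023,"dz": 0.023,"twist": 3.7}]}}

```text
t: 2.68
eef_pos: [0.4604, -0.03, 0.0806]
ee_rot: [-0.593, 1.57, -2.689]
force: [0.1, 0.2, 0.1]
width: 0.0399
```

```bash
python3 - <<'E'
from snap import *
st=arm.get_state();print({k:np.round(st[k],3) for k in('t','q','eef_pos','ee_rot','force','width')})
snap('wrist','3');_,s=snap('side','3'); _,c=snap('scene','3')
cv2.imwrite('pics/c3.png',cv2.hconcat([cv2.resize(c[100:260,200:400],(400,320)),cv2.resize(s[100:260,200:400],(400,320))]))
E
```

```text
{'t': np.float64(2.683), 'q': array([ 0.364,  0.14 , -0.619,  0.   , -0.813,  0.682]), 'eef_pos': array([ 0.46 , -0.03 ,  0.081]), 'ee_rot': array([-0.593,  1.57 , -2.689]), 'force': array([0.132, 0.156, 0.105]), 'width': np.float64(0.04)}
```

View pics/wrist3.png

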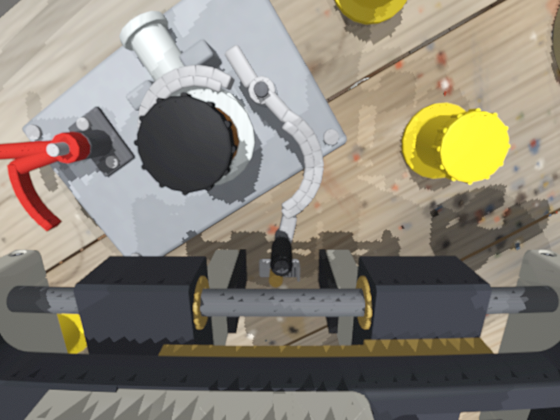

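View pics/c3.png

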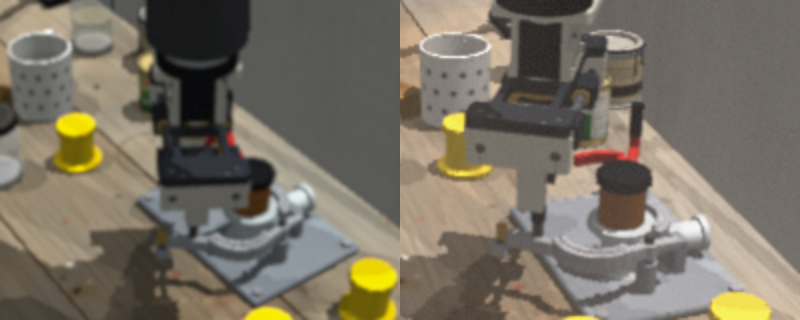

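The post top is centred between the pads (wrist pixel (281,255)). I'll close gently and re-measure the hinge from this second wrist view.

Call:
{"method": "jog_arm", "body": {"motion": [{"dx": 0,"dy": 0,"dz": 0,"twist": 0},{"dx": 0,"dy": 0,"dz": 0,"twist": 0},{"dx": 0,"dy": 0,"dz": 0,"twist": 0},{"dx": 0,"dy": 0,"dz": 0,"twist": 0},{"dx": 0,"dy": 0,"dz": 0,"twist": 0},{"dx": 0,"dy": 0,"dz": 0,"twist": 0}], "gripper": 0.005, "newtons": 12}}

```text
t: 3.33
eef_pos: [0.4609, -0.031, 0.0809]
ee_rot: [2.289, 1.57, 0.191]
force: [-0.5, 0.6, 1.1]
width: 0.0116
```

```bash
python3 - <<'E'
from snap import *
st=arm.get_state();print({k:np.round(st[k],4) for k in('t','eef_pos','force','width')})
m2=pickle.load(open('pics/wrist2.pkl','rb'));m3=pickle.load(open('pics/wrist3.pkl','rb'))
C=lambda x,y:(50+(x+.5)/2.5-.5,(y+.5)/2.5-.5)
for n,a,b in(('hinge',(624,182),(262,90)),('hinge post',(624,182),(262,90)),('piv',(268,258),(63,148)),('sR',(727,281),(331,136))): 
    x,e=tri([(m2,C(*a)),(m3,b)]);print(n,x.round(4),np.round(e,4))
E
```

```text
{'t': np.float64(3.3333), 'eef_pos': array([ 0.4609, -0.031 ,  0.0809]), 'force': array([-0.5398,  0.5853,  1.138 ]), 'width': np.float64(0.0116)}
hinge [ 0.5479 -0.067   0.0608] [0.0003 0.0003]
hinge post [ 0.5479 -0.067   0.0608] [0.0003 0.0003]
piv [0.5869 0.0671 0.0494] [0.0006 0.0006]
sR [ 0.496  -0.0959  0.0038] [0.0002 0.0002]
```

```bash
cat > arc.py <<'E'
from snap import *
def arc(H,p0,steps,st):
    M=axes(st);v=np.array(p0)-H;rows=[]
    for a in steps:
        t=np.radians(a);c,s=np.cos(t),np.sin(t);w=np.array([c*v[0]-s*v[1],s*v[0]+c*v[1]])-v
        d=M.T@np.array([w[0],w[1],0]); rows.append((a,d.round(4).tolist(),'twist',-a))
    return rows
E
python3 - <<'E'
from arc import *
st=arm.get_state()
for r in arc(np.array([.548,-.067]),st['eef_pos'][:2],[-4*i for i in range(1,13)]+[-50,-52,-54,-55,-56,-57,-58,-59,-60],st):print(r)
E
```

```text
(-4, [0.0, -0.0007, -0.0065], 'twist', 4)
(-8, [0.0, -0.0009, -0.0131], 'twist', 8)
(-12, [0.0, -0.0006, -0.0197], 'twist', 12)
(-16, [0.0, 0.0001, -0.0262], 'twist', 16)
(-20, [0.0, 0.0013, -0.0327], 'twist', 20)
(-24, [0.0, 0.0029, -0.0391], 'twist', 24)
(-28, [0.0, 0.005, -0.0454], 'twist', 28)
(-32, [0.0, 0.0075, -0.0514], 'twist', 32)
(-36, [0.0, 0.0104, -0.0573], 'twist', 36)
(-40, [0.0, 0.0137, -0.063], 'twist', 40)
(-44, [0.0, 0.0174, -0.0685], 'twist', 44)
(-48, [0.0, 0.0215, -0.0736], 'twist', 48)
(-50, [0.0, 0.0236, -0.0761], 'twist', 50)
(-52, [0.0, 0.0259, -0.0785], 'twist', 52)
(-54, [0.0, 0.0282, -0.0808], 'twist', 54)
(-55, [0.0, 0.0294, -0.082], 'twist', 55)
(-56, [0.0, 0.0306, -0.0831], 'twist', 56)
(-57, [0.0, 0.0319, -0.0842], 'twist', 57)
(-58, [0.0, 0.0331, -0.0852], 'twist', 58)
(-59, [0.0, 0.0344, -0.0863], 'twist', 59)
(-60, [0.0, 0.0357, -0.0873], 'twist', 60)
```

Call:
{"method": "jog_arm", "body": {"motion": [{"dx": 0,"dy": -0.0007,"dz": -0.0065,"twist": 4},{"dx": 0,"dy": -0.0009,"dz": -0.0131,"twist": 8},{"dx": 0,"dy": -0.0006,"dz": -0.0197,"twist": 12},{"dx": 0,"dy": 0.0001,"dz": -0.0262,"twist": 16},{"dx": 0,"dy": 0.0013,"dz": -0.0327,"twist": 20},{"dx": 0,"dy": 0.0029,"dz": -0.0391,"twist": 24},{"dx": 0,"dy": 0.005,"dz": -0.0454,"twist": 28},{"dx": 0,"dy": 0.0075,"dz": -0.0514,"twist": 32},{"dx": 0,"dy": 0.0104,"dz": -0.0573,"twist": 36},{"dx": 0,"dy": 0.0137,"dz": -0.063,"twist": 40},{"dx": 0,"dy": 0.0174,"dz": -0.0685,"twist": 44},{"dx": 0,"dy": 0.0174,"dz": -0.0685,"twist": 44},{"dx": 0,"dy": 0.0174,"dz": -0.0685,"twist": 44}]}}

```text
t: 4.42
eef_pos: [0.5107, 0.02, 0.0808]
ee_rot: [-2.773, 1.57, 0.646]
force: [-0.7, 4.5, 3.5]
width: 0.0116
```

```bash
python3 - <<'E'
from arc import *
st=arm.get_state();print({k:np.round(st[k],4) for k in('t','eef_pos','force','width')})
snap('wrist','4');_,s=snap('side','4')
H=np.array([.548,-.067]);v=st['eef_pos'][:2]-H;print('r',np.linalg.norm(v),'gate',np.arctan2(v[1],v[0])-np.arctan2(94,-12)-.033)
for r in arc(H,st['eef_pos'][:2],[-2*i for i in range(1,11)],st):print(r)
E
```

```text
{'t': np.float64(4.4167), 'eef_pos': array([0.5107, 0.02  , 0.0808]), 'force': array([-0.6588,  4.5353,  3.5183]), 'width': np.float64(0.0116)}
r 0.09463815484718406 gate 0.24536914229133902
(-2, [0.0, -0.0004, -0.0033], 'twist', 2)
(-4, [0.0, -0.0006, -0.0066], 'twist', 4)
(-6, [0.0, -0.0007, -0.0099], 'twist', 6)
(-8, [0.0, -0.0008, -0.0132], 'twist', 8)
(-10, [0.0, -0.0007, -0.0165], 'twist', 10)
(-12, [0.0, -0.0005, -0.0198], 'twist', 12)
(-14, [0.0, -0.0001, -0.0231], 'twist', 14)
(-16, [0.0, 0.0003, -0.0263], 'twist', 16)
(-18, [0.0, 0.0009, -0.0296], 'twist', 18)
(-20, [0.0, 0.0015, -0.0328], 'twist', 20)
```

View pics/wrist4.png

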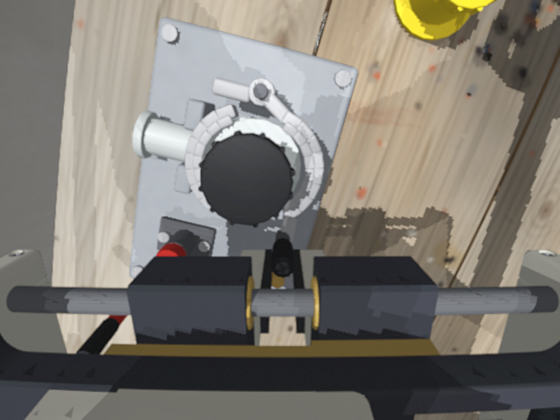

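Call:
{"method": "jog_arm", "body": {"motion": [{"dx": 0,"dy": -0.0004,"dz": -0.0033,"twist": 2},{"dx": 0,"dy": -0.0006,"dz": -0.0066,"twist": 4},{"dx": 0,"dy": -0.0007,"dz": -0.0099,"twist": 6},{"dx": 0,"dy": -0.0008,"dz": -0.0132,"twist": 8},{"dx": 0,"dy": -0.0007,"dz": -0.0165,"twist": 10},{"dx": 0,"dy": -0.0006,"dz": -0.0181,"twist": 11},{"dx": 0,"dy": -0.0005,"dz": -0.0198,"twist": 12},{"dx": 0,"dy": -0.0005,"dz": -0.0198,"twist": 12}]}}

```text
t: 5.18
eef_pos: [0.529, 0.0258, 0.0808]
ee_rot: [-1.99, 1.57, 1.218]
force: [-1.9, 5.5, 4.6]
width: 0.0114
```

```bash
python3 - <<'E'
from arc import *
st=arm.get_state();print({k:np.round(st[k],4) for k in('t','eef_pos','force','width')})
H=np.array([.548,-.067]);v=st['eef_pos'][:2]-H;print('r',np.linalg.norm(v),'gate',np.arctan2(v[1],v[0])-np.arctan2(94,-12)-.033, 'tan', st['force'][:2]@[-v[1],v[0]]/np.linalg.norm(v))
for r in arc(H,st['eef_pos'][:2],[-.5*i for i in range(1,13)],st):print(r)
E
```

```text
{'t': np.float64(5.1833), 'eef_pos': array([0.529 , 0.0258, 0.0808]), 'force': array([-1.8897,  5.5193,  4.5627]), 'width': np.float64(0.0114)}
r 0.09473324179899424 gate 0.041780179450631755 tan 0.7453367248560995
(-0.5, [0.0, -0.0001, -0.0008], 'twist', 0.5)
(-1.0, [0.0, -0.0002, -0.0016], 'twist', 1.0)
(-1.5, [0.0, -0.0003, -0.0025], 'twist', 1.5)
(-2.0, [0.0, -0.0004, -0.0033], 'twist', 2.0)
(-2.5, [0.0, -0.0005, -0.0041], 'twist', 2.5)
(-3.0, [0.0, -0.0005, -0.0049], 'twist', 3.0)
(-3.5, [0.0, -0.0006, -0.0058], 'twist', 3.5)
(-4.0, [0.0, -0.0007, -0.0066], 'twist', 4.0)
(-4.5, [0.0, -0.0007, -0.0074], 'twist', 4.5)
(-5.0, [0.0, -0.0008, -0.0082], 'twist', 5.0)
(-5.5, [0.0, -0.0008, -0.0091], 'twist', 5.5)
(-6.0, [0.0, -0.0008, -0.0099], 'twist', 6.0)
```

Call:
{"method": "jog_arm", "body": {"motion": [{"dx": 0,"dy": -0.0005,"dz": -0.0016,"twist": 1},{"dx": 0,"dy": -0.0007,"dz": -0.0025,"twist": 1.5},{"dx": 0,"dy": -0.0009,"dz": -0.0033,"twist": 2},{"dx": 0,"dy": -0.0011,"dz": -0.0041,"twist": 2.5},{"dx": 0,"dy": -0.0011,"dz": -0.0041,"twist": 2.5}]}}

```text
t: 5.6
eef_pos: [0.5332, 0.0267, 0.0808]
ee_rot: [2.736, 1.571, -0.383]
force: [-2.6, 3.1, 5.9]
width: 0.0116
```

```bash
cat > g.py <<'E'
from arc import *
st=arm.get_state();print({k:np.round(st[k],4) for k in('t','eef_pos','force','width')})
H=np.array([.548,-.067]);v=st['eef_pos'][:2]-H;print('r',np.linalg.norm(v),'gate',np.arctan2(v[1],v[0])-np.arctan2(94,-12)-.033, 'tan', st['force'][:2]@[-v[1],v[0]]/np.linalg.norm(v))
E
python3 g.py
```

```text
{'t': np.float64(5.6), 'eef_pos': array([0.5332, 0.0267, 0.0808]), 'force': array([-2.5586,  3.1015,  5.8701]), 'width': np.float64(0.0116)}
r 0.09481770430219665 gate -0.0029846901083781796 tan 2.0422513644551197
```

Small steps now until it presses clearly.

Call:
{"method": "jog_arm", "body": {"motion": [{"dx": 0,"dy": -0.0002,"dz": -0.0008,"twist": 0.5},{"dx": 0,"dy": -0.0002,"dz": -0.0012,"twist": 0.7},{"dx": 0,"dy": -0.0002,"dz": -0.0012,"twist": 0.7}]}}

```text
t: 5.85
eef_pos: [0.5344, 0.0269, 0.0808]
ee_rot: [3.005, 1.571, -0.127]
force: [-1.6, 3.3, 4.9]
width: 0.0117
```

```bash
python3 g.py
```

```text
{'t': np.float64(5.85), 'eef_pos': array([0.5344, 0.0269, 0.0808]), 'force': array([-1.6393,  3.2752,  4.8828]), 'width': np.float64(0.0117)}
r 0.09487169987678397 gate -0.01638738865478659 tan 1.1537873718828837
```

Call:
{"method": "jog_arm", "body": {"motion": [{"dx": 0,"dy": -0.0001,"dz": -0.0008,"twist": 0.5},{"dx": 0,"dy": -0.0002,"dz": -0.0014,"twist": 0.8},{"dx": 0,"dy": -0.0002,"dz": -0.0014,"twist": 0.8}]}}

```text
t: 6.1
eef_pos: [0.5352, 0.027, 0.0807]
ee_rot: [0.261, 1.57, -2.885]
force: [-4.2, 4.6, 6.8]
width: 0.0117
```

```bash
python3 g.py
```

```text
{'t': np.float64(6.1), 'eef_pos': array([0.5352, 0.027 , 0.0807]), 'force': array([-4.168 ,  4.6013,  6.8477]), 'width': np.float64(0.0117)}
r 0.09485777916395192 gate -0.02481451127563669 tan 3.509996562078475
```

Call:
{"method": "jog_arm", "body": {"motion": [{"dx": 0,"dy": -0.0001,"dz": -0.0007,"twist": 0.4},{"dx": 0,"dy": -0.0002,"dz": -0.0012,"twist": 0.4},{"dx": 0,"dy": -0.0002,"dz": -0.0012,"twist": 0.4},{"dx": 0,"dy": -0.0002,"dz": -0.0012,"twist": 0.4}]}}

```text
t: 6.43
eef_pos: [0.5354, 0.027, 0.0807]
ee_rot: [0.241, 1.568, -2.911]
force: [-7.3, 4.9, 10.4]
width: 0.0114
```

```bash
python3 g.py; python3 -c "
from snap import *
snap('wrist','5');_,s=snap('side','5');_,c=snap('scene','5')
cv2.imwrite('pics/c5.png',cv2.hconcat([cv2.resize(c[130:260,250:400],(400,347)),cv2.resize(s[140:270,230:380],(400,347))]))"
```

```text
{'t': np.float64(6.4333), 'eef_pos': array([0.5354, 0.027 , 0.0807]), 'force': array([-7.3467,  4.8668, 10.4357]), 'width': np.float64(0.0114)}
r 0.09480677078164412 gate -0.026744644164181514 tan 6.6350932228908865
```

View pics/wrist5.png

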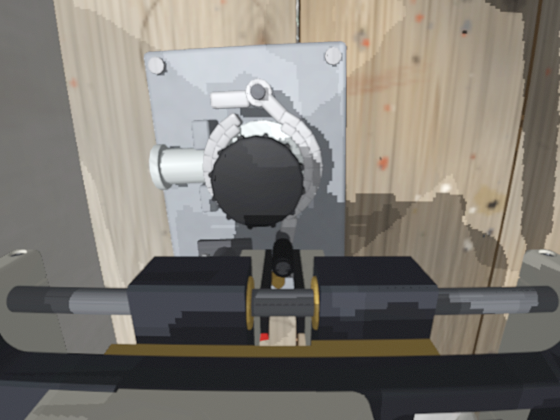

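View pics/c5.png

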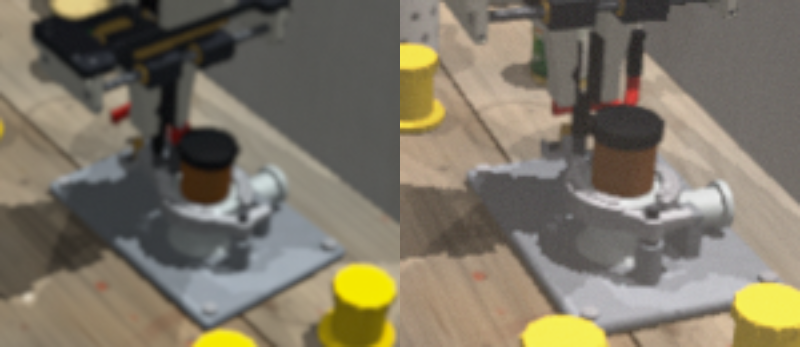

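```bash
python3 - <<'E'
from snap import *
m=pickle.load(open('pics/wrist2.pkl','rb'))
for p in((0,115),(175,0)): print(plane(m,(50+p[0]/2.5,p[1]/2.5),0))
s=arm.camera_model('scene')
for uv in((330,158),(400,200)): print(plane(s,uv,0))
st=arm.get_state();togo(st,st['eef_pos']+[0,0,.08],-3.632+np.pi)
for z in(.161,.12,.081): togo(st,(.614,.1177,z),-3.632+np.pi)
E
```

```text
[0.70537302 0.15721739 0.        ]
[0.70489849 0.06243105 0.        ]
[0.70992276 0.16729287 0.        ]
[ 0.73813901 -0.06205695  0.        ]
tool shift [-0.08    0.      0.0002]
z heading 3.131
twist deg 27.48
tool shift [-0.0806 -0.0915 -0.0774]
z heading 3.131
twist deg 27.48
tool shift [-0.0396 -0.0916 -0.0775]
z heading 3.131
twist deg 27.48
tool shift [-0.0006 -0.0916 -0.0776]
z heading 3.131
twist deg 27.48
```

Call:
{"method": "jog_arm", "body": {"motion": [{"dx": 0,"dy": 0,"dz": 0,"twist": 0},{"dx": 0,"dy": 0,"dz": 0,"twist": 0},{"dx": 0,"dy": 0,"dz": 0.0012,"twist": 0},{"dx": 0,"dy": 0,"dz": 0.0012,"twist": 0},{"dx": -0.02,"dy": 0,"dz": 0.0012,"twist": 0},{"dx": -0.05,"dy": 0,"dz": 0.0012,"twist": 0},{"dx": -0.08,"dy": 0,"dz": 0.0012,"twist": 0},{"dx": -0.08,"dy": 0,"dz": 0.0012,"twist": 0}], "gripper": 0.035}}

```text
t: 7.25
eef_pos: [0.5391, 0.0278, 0.1664]
ee_rot: [-2.976, 1.562, 0.156]
force: [1.7, 0.8, 0.8]
width: 0.035
```

```bash
python3 - <<'E'
from snap import *
st=arm.get_state();print({k:np.round(st[k],4) for k in('t','q','eef_pos','force','width')})
_,w=snap('wrist','6');_,s=snap('side','6')
cv2.imwrite('pics/c6.png',cv2.hconcat([cv2.resize(w[0:300,80:380],(400,400)),cv2.resize(s[130:260,230:360],(400,400))]))
h=np.radians(115)
for t in((.60,.10,.161),(.614,.1177,.161),(.614,.1177,.081)): togo(st,t,h)
E
```

```text
{'t': np.float64(7.25), 'q': array([ 0.4164,  0.1652, -0.3571,  0.0026, -1.0401, -0.4274]), 'eef_pos': array([0.5391, 0.0278, 0.1664]), 'force': array([1.7464, 0.799 , 0.7993]), 'width': np.float64(0.035)}
tool shift [ 0.006  -0.0728 -0.0601]
z heading 3.132
twist deg 64.45
tool shift [ 0.0062 -0.0906 -0.074 ]
z heading 3.132
twist deg 64.45
tool shift [ 0.0862 -0.0905 -0.0733]
z heading 3.132
twist deg 64.45
```

View pics/c6.png

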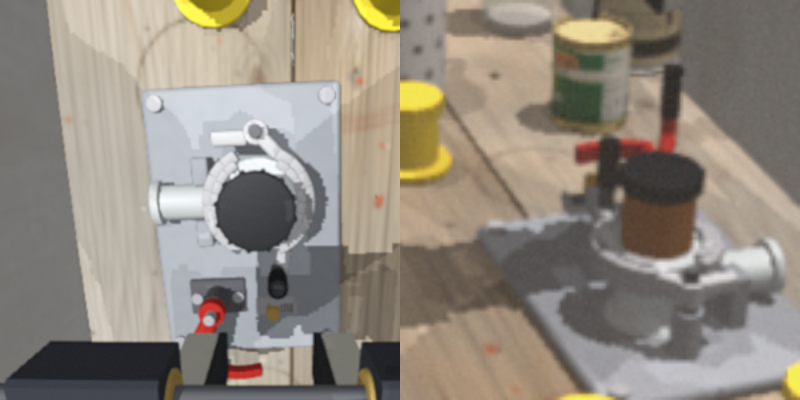

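```bash
python3 - <<'E'
from snap import *
m=pickle.load(open('pics/wrist6.pkl','rb'))
C=lambda x,y:(80+x*.75,y*.75)
X={k:plane(m,C(*p),z) for k,p,z in(('pin',(273,312),.062),('hinge',(256,131),.061),('cap',(256,210),.105),('piv',(210,319),.055),('sR',(327,94),.012),('sF',(154,103),.012),('gtop',(278,293),.102))}
for k,v in X.items():print(k,v.round(4))
v=X['sF']-X['sR'];print(np.arctan2(v[1],v[0]))
v=X['pin']-X['hinge'];print('gate',np.arctan2(v[1],v[0])-np.arctan2(126,-8),np.linalg.norm(v[:2]))
E
```

```text
pin [0.5371 0.0572 0.062 ]
hinge [ 0.5469 -0.0667  0.061 ]
cap [ 0.5461 -0.0217  0.105 ]
piv [0.5842 0.0651 0.055 ]
sR [ 0.496  -0.0948  0.012 ]
sF [ 0.6246 -0.0905  0.012 ]
gtop [0.5338 0.0292 0.102 ]
0.033272842630450175
gate 0.015597289290933736 0.12421851371561954
```

Call:
{"method": "jog_arm", "body": {"motion": [{"dx": 0,"dy": -0.01,"dz": 0,"twist": 7},{"dx": 0,"dy": -0.02,"dz": 0,"twist": 14},{"dx": 0,"dy": -0.03,"dz": 0,"twist": 21},{"dx": 0,"dy": -0.04,"dz": 0,"twist": 28},{"dx": 0,"dy": -0.05,"dz": -0.01,"twist": 35},{"dx": 0,"dy": -0.06,"dz": -0.02,"twist": 42},{"dx": 0,"dy": -0.07,"dz": -0.03,"twist": 49},{"dx": 0.003,"dy": -0.08,"dz": -0.045,"twist": 56},{"dx": 0.006,"dy": -0.09,"dz": -0.06,"twist": 63},{"dx": 0.006,"dy": -0.0905,"dz": -0.074,"twist": 64.4},{"dx": 0.006,"dy": -0.0905,"dz": -0.074,"twist": 64.4},{"dx": 0.006,"dy": -0.0905,"dz": -0.074,"twist": 64.4}]}}

```text
t: 8.35
eef_pos: [0.6102, 0.1167, 0.1526]
ee_rot: [1.56, 1.568, -2.716]
force: [0.3, 0.6, 0.4]
width: 0.0351
```

```bash
python3 - <<'E'
from snap import *
st=arm.get_state();print({k:np.round(st[k],4) for k in('t','q','eef_pos','force','width')})
_,w=snap('wrist','7');_,s=snap('side','7');_,c=snap('scene','7')
cv2.imwrite('pics/c7.png',cv2.hconcat([cv2.resize(w,(440,330)),cv2.resize(c[70:230,230:390],(330,330))]))
togo(st,(.614,.1177,.081),np.radians(115))
E
```

```text
{'t': np.float64(8.35), 'q': array([ 5.0270e-01,  3.1420e-01, -1.8850e-01, -3.0000e-04, -1.0712e+00,
       -1.6370e+00]), 'eef_pos': array([0.6102, 0.1167, 0.1526]), 'force': array([0.3074, 0.6189, 0.3718]), 'width': np.float64(0.0351)}
tool shift [ 0.0716 -0.0041 -0.0008]
z heading 2.007
twist deg 0.0
```

View pics/c7.png

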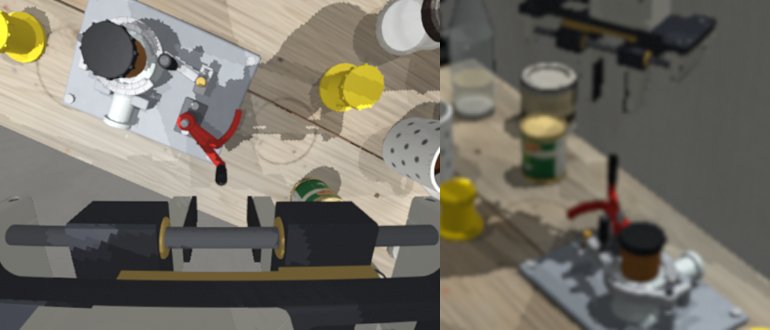

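```bash
python3 - <<'E'
from snap import *
m=pickle.load(open('pics/wrist7.pkl','rb'));im=cv2.imread('pics/wrist7.png')
cv2.imwrite('pics/c7b.png',cv2.resize(im[120:270,200:360],(800,750))[:600])
E
```

```text
(no output)
```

View pics/c7b.png

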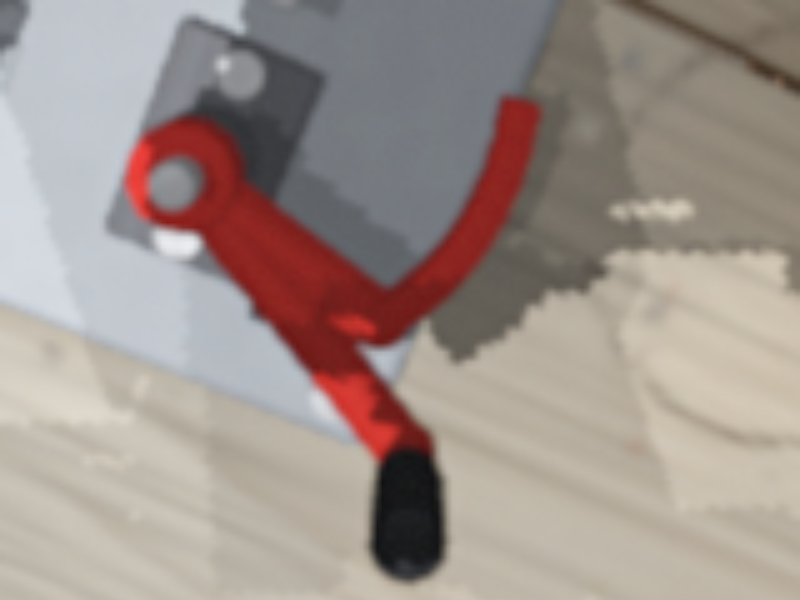

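```bash
python3 - <<'E'
from snap import *
m=pickle.load(open('pics/wrist7.pkl','rb'));m2=pickle.load(open('pics/wrist2.pkl','rb'));m6=pickle.load(open('pics/wrist6.pkl','rb'))
c=lambda x,y:(200+x/5-.4,120+y/5-.4)
C2=lambda x,y:(50+(x+.5)/2.5-.5,(y+.5)/2.5-.5)
print(plane(m,c(405,540),.101),plane(m,c(177,185),.055),plane(m,c(177,185),.062))
print('post',tri([(m,c(405,540)),(m2,C2(41,253))]))
print('piv',tri([(m,c(177,185)),(m2,C2(268,258)),(m6,(80+210*.75,319*.75))]))
E
```

```text
[0.61267298 0.11707625 0.101     ] [0.58481981 0.05997703 0.055     ] [0.58361406 0.06058244 0.062     ]
post (array([0.61309763, 0.11703936, 0.10123578]), [np.float64(0.0004776898248813484), np.float64(0.0004776898248817562)])
piv (array([0.58299162, 0.06096803, 0.06647617]), [np.float64(0.00014641303797913763), np.float64(0.0009230171152644283), np.float64(0.0007966308436306329)])
```

Call:
{"method": "jog_arm", "body": {"motion": [{"dx": 0,"dy": -0.0027,"dz": -0.001,"twist": 0},{"dx": 0.02,"dy": -0.0027,"dz": -0.001,"twist": 0},{"dx": 0.04,"dy": -0.0027,"dz": -0.001,"twist": 0},{"dx": 0.058,"dy": -0.0027,"dz": -0.001,"twist": 0},{"dx": 0.0716,"dy": -0.0027,"dz": -0.001,"twist": 0},{"dx": 0.0716,"dy": -0.0027,"dz": -0.001,"twist": 0},{"dx": 0.0716,"dy": -0.0027,"dz": -0.001,"twist": 0}]}}

```text
t: 9.08
eef_pos: [0.6132, 0.117, 0.083]
ee_rot: [1.795, 1.57, -2.481]
force: [-1.1, -0.4, 0.8]
width: 0.0351
```

```bash
python3 - <<'E'
from snap import *
st=arm.get_state();print({k:np.round(st[k],4) for k in('t','eef_pos','ee_rot','force','moment','width')})
_,w=snap('wrist','8');_,s=snap('side','8');_,c=snap('scene','8')
cv2.imwrite('pics/c8.png',cv2.hconcat([cv2.resize(w,(440,330)),cv2.resize(c[70:230,230:390],(330,330))]))
E
```

```text
{'t': np.float64(9.0833), 'eef_pos': array([0.6132, 0.117 , 0.083 ]), 'ee_rot': array([ 1.7946,  1.5697, -2.4814]), 'force': array([-1.1103, -0.3975,  0.7719]), 'moment': array([ 0.0255, -0.1704, -0.0107]), 'width': np.float64(0.0351)}
```

View pics/c8.png

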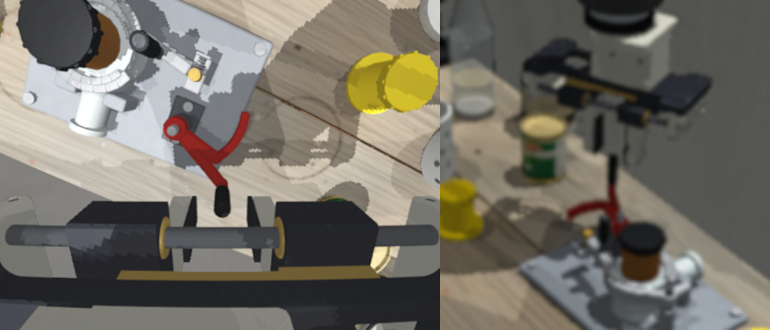

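```bash
python3 - <<'E'
from snap import *
c=cv2.imread('pics/scene8.png');s=cv2.imread('pics/side8.png');m=arm.camera_model('scene');d=arm.camera_model('side')
print(proj(m,(.6132,.117,.072)),proj(d,(.6132,.117,.072)))
cv2.imwrite('pics/c8b.png',cv2.hconcat([cv2.resize(c[90:190,270:370],(400,400)),cv2.resize(s[90:190,260:360],(400,400))]))
E
```

```text
[312.74723429 155.17819858] [317.1875857  164.99662293]
```

View pics/c8b.png

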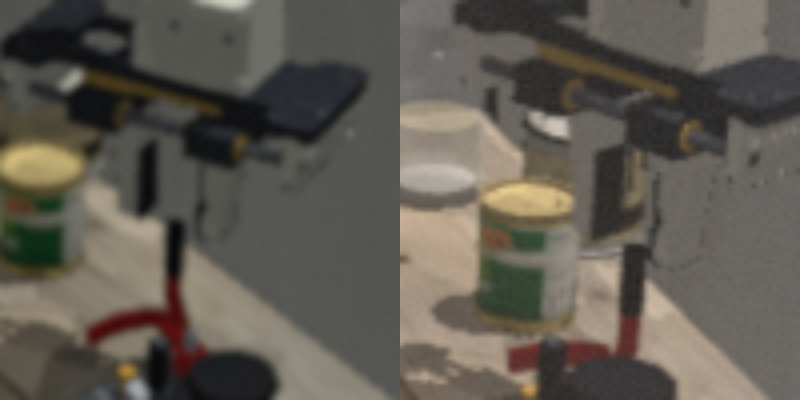

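```bash
python3 - <<'E'
from snap import *
m=arm.camera_model('scene');d=arm.camera_model('side')
z=np.array([np.cos(np.radians(115)),np.sin(np.radians(115)),0])
for o in(.0175,.0385,-.0175,-.0385):
    X=np.array([.6132,.117,.072])+z*o; print(o,proj(m,X).round(1),proj(d,X).round(1))
print(tri([(m,(307,144)),(d,(310,150))]),tri([(m,(324,150.5)),(d,(330,156.5))]))
print(arm.get_state()['eef_pos'])
E
```

```text
0.0175 [306.2 153.1] [310.7 162.2]
0.0385 [298.5 150.6] [303.1 158.9]
-0.0175 [319.3 157.3] [323.8 167.9]
-0.0385 [327.3 159.9] [331.9 171.4]
(array([0.59838155, 0.12223413, 0.10461743]), [np.float64(0.0009305497836908837), np.float64(0.00093054978369089)]) (array([0.62244559, 0.08550603, 0.10110727]), [np.float64(0.0024920370209508816), np.float64(0.002492037020950822)])
[0.61435571 0.11762682 0.08452675]
```

```bash
python3 - <<'E'
from snap import *
for i in range(3):
    st=arm.get_state();print({k:np.round(st[k],4) for k in('t','q','eef_pos','ee_rot','force','moment','width')}); m=arm.camera_model('wrist');print(m['eye'],m['attitude'])
    if i<2: arm.grab_frame('side')
st=arm.get_state();M=axes(st);print(M.T@(m['eye']-st['eef_pos']))
E
```

```text
{'t': np.float64(9.2333), 'q': array([ 5.0100e-01,  3.8050e-01, -2.6250e-01,  4.0000e-04, -9.2560e-01,
       -1.6357e+00]), 'eef_pos': array([0.6144, 0.1176, 0.0845]), 'ee_rot': array([-1.6522,  1.5686,  0.355 ]), 'force': array([0.5248, 0.7415, 0.0305]), 'moment': array([ 0.0613, -0.208 , -0.0214]), 'width': np.float64(0.0353)}
[0.54099372 0.08419077 0.26028939] [2.84163688e+00 7.10461617e-04 2.00549657e+00]
{'t': np.float64(9.2833), 'q': array([ 5.0100e-01,  3.8050e-01, -2.6270e-01,  3.0000e-04, -9.2550e-01,
       -1.6357e+00]), 'eef_pos': array([0.6143, 0.1176, 0.0845]), 'ee_rot': array([-1.6022,  1.5686,  0.4048]), 'force': array([-0.1361, -0.1054,  0.7823]), 'moment': array([ 0.039 , -0.0905, -0.0228]), 'width': np.float64(0.0349)}
[0.54093978 0.08419238 0.26024594] [2.84159051e+00 6.21401711e-04 2.00541090e+00]
{'t': np.float64(9.3333), 'q': array([ 5.0100e-01,  3.8050e-01, -2.6290e-01,  2.0000e-04, -9.2540e-01,
       -1.6357e+00]), 'eef_pos': array([0.6142, 0.1176, 0.0843]), 'ee_rot': array([-1.5684,  1.5688,  0.4386]), 'force': array([-0.1756, -0.2274, -0.3996]), 'moment': array([ 0.0621, -0.1123,  0.0164]), 'width': np.float64(0.0347)}
[0.5408562  0.08417252 0.26011458] [2.84177340e+00 5.59104318e-04 2.00533791e+00]
[-0.17594435  0.08020716  0.00067494]
```

Call:
{"method": "jog_arm", "body": {"motion": [{"dx": 0.003,"dy": 0.0005,"dz": 0,"twist": 0},{"dx": 0.005,"dy": 0.0005,"dz": 0,"twist": 0},{"dx": 0.005,"dy": 0.0005,"dz": 0,"twist": 0},{"dx": 0.005,"dy": 0.0005,"dz": 0,"twist": 0}]}}

```text
t: 9.67
eef_pos: [0.613, 0.117, 0.0779]
ee_rot: [1.551, 1.571, -2.726]
force: [0.0, -0.2, 0.2]
width: 0.0349
```

```bash
python3 - <<'E'
from snap import *
st=arm.get_state();print({k:np.round(st[k],4) for k in('t','eef_pos','ee_rot','force','moment','width')})
_,w=snap('wrist','9');_,s=snap('side','9');_,c=snap('scene','9')
cv2.imwrite('pics/c9.png',cv2.hconcat([cv2.resize(w[170:330,200:360],(400,400)),cv2.resize(s[90:190,260:360],(400,400),interpolation=cv2.INTER_CUBIC)]))
E
```

```text
{'t': np.float64(9.6667), 'eef_pos': array([0.613 , 0.117 , 0.0779]), 'ee_rot': array([ 1.5507,  1.5705, -2.7257]), 'force': array([ 0.0142, -0.2193,  0.1679]), 'moment': array([ 0.0656, -0.1621, -0.0021]), 'width': np.float64(0.0349)}
```

View pics/c9.png

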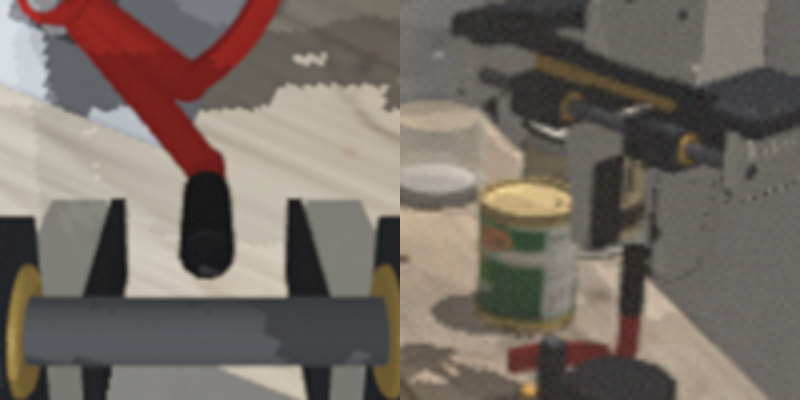

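Side and wrist views put the fingertips nearer z≈0.09 than the text implies, so I'll go 3 mm lower and then grip the latch post.

Call:
{"method": "jog_arm", "body": {"motion": [{"dx": 0.003,"dy": 0,"dz": 0,"twist": 0},{"dx": 0.003,"dy": 0,"dz": 0,"twist": 0},{"dx": 0.003,"dy": 0,"dz": 0,"twist": 0},{"dx": 0.003,"dy": 0,"dz": 0,"twist": 0},{"dx": 0.003,"dy": 0,"dz": 0,"twist": 0},{"dx": 0.003,"dy": 0,"dz": 0,"twist": 0},{"dx": 0.003,"dy": 0,"dz": 0,"twist": 0}], "gripper": 0.005, "newtons": 25}}

```text
t: 10.4
eef_pos: [0.613, 0.1172, 0.075]
ee_rot: [0.711, 1.571, 2.718]
force: [0.1, -0.2, -1.4]
width: 0.0118
```

```bash
python3 - <<'E'
from arc import *
st=arm.get_state();print({k:np.round(st[k],4) for k in('t','eef_pos','ee_rot','force','moment','width')})
V=np.array([.583,.0605]);v=st['eef_pos'][:2]-V;print(np.linalg.norm(v),np.degrees(np.arctan2(v[1],v[0])))
# rows: lever angle a, twist 1.3a
for r in arc(V,V+.065*v/np.linalg.norm(v),[3*i for i in range(1,16)],st):print(r,round(r[0]*1.3,1))
E
```

```text
{'t': np.float64(10.4), 'eef_pos': array([0.613 , 0.1172, 0.075 ]), 'ee_rot': array([0.7113, 1.5707, 2.7182]), 'force': array([ 0.1374, -0.18  , -1.3791]), 'moment': array([ 0.1991, -0.1108,  0.0386]), 'width': np.float64(0.0118)}
0.06411803069446546 62.077442673561016
(3, [0.0, 0.0021, 0.0027], 'twist', -3) 3.9
(6, [0.0, 0.0044, 0.0052], 'twist', -6) 7.8
(9, [0.0, 0.0068, 0.0076], 'twist', -9) 11.7
(12, [0.0, 0.0093, 0.0099], 'twist', -12) 15.6
(15, [0.0, 0.0119, 0.0121], 'twist', -15) 19.5
(18, [0.0, 0.0147, 0.0141], 'twist', -18) 23.4
(21, [0.0, 0.0175, 0.016], 'twist', -21) 27.3
(24, [0.0, 0.0204, 0.0177], 'twist', -24) 31.2
(27, [0.0, 0.0234, 0.0193], 'twist', -27) 35.1
(30, [0.0, 0.0265, 0.0207], 'twist', -30) 39.0
(33, [0.0, 0.0297, 0.0219], 'twist', -33) 42.9
(36, [0.0, 0.0329, 0.023], 'twist', -36) 46.8
(39, [0.0, 0.0362, 0.0239], 'twist', -39) 50.7
(42, [0.0, 0.0395, 0.0246], 'twist', -42) 54.6
(45, [0.0, 0.0429, 0.0252], 'twist', -45) 58.5
```

Call:
{"method": "jog_arm", "body": {"motion": [{"dx": 0,"dy": 0.0021,"dz": 0.0027,"twist": -3.9},{"dx": 0,"dy": 0.0044,"dz": 0.0052,"twist": -7.8},{"dx": 0,"dy": 0.0068,"dz": 0.0076,"twist": -11.7},{"dx": 0,"dy": 0.0093,"dz": 0.0099,"twist": -15.6},{"dx": 0,"dy": 0.0119,"dz": 0.0121,"twist": -19.5},{"dx": 0,"dy": 0.0147,"dz": 0.0141,"twist": -23.4},{"dx": 0,"dy": 0.0175,"dz": 0.016,"twist": -27.3},{"dx": 0,"dy": 0.0204,"dz": 0.0177,"twist": -31.2},{"dx": 0,"dy": 0.0234,"dz": 0.0193,"twist": -35.1},{"dx": 0,"dy": 0.0265,"dz": 0.0207,"twist": -39},{"dx": 0,"dy": 0.0297,"dz": 0.0219,"twist": -42.9},{"dx": 0,"dy": 0.0329,"dz": 0.023,"twist": -46.8},{"dx": 0,"dy": 0.0362,"dz": 0.0239,"twist": -50.7},{"dx": 0,"dy": 0.0395,"dz": 0.0246,"twist": -54.6},{"dx": 0,"dy": 0.0429,"dz": 0.0252,"twist": -58.5}]}}

```text
t: 11.65
eef_pos: [0.5636, 0.1212, 0.0749]
ee_rot: [1.807, 1.57, -1.446]
force: [2.7, -3.7, -3.5]
width: 0.0116
```

```bash
cat > l.py <<'E'
from arc import *
import sys
V=np.array([.583,.0605])
def show(st):
    v=st['eef_pos'][:2]-V;n=np.linalg.norm(v);u=v/n;t=np.array([-u[1],u[0]]);M=axes(st);M2=M[:2,2]
    print({k:np.round(st[k],4) for k in('t','eef_pos','force','width')},'r',n.round(4),'latch',(np.arctan2(v[1],v[0])-np.pi/3-.033).round(4),'PUSH',(-st['force'][:2]@t).round(2),'rad',(st['force'][:2]@u).round(2),'zhead',np.degrees(np.arctan2(M2[1],M2[0])).round(1),'tanhead',np.degrees(np.arctan2(t[1],t[0])).round(1),'tilt',np.degrees(np.arccos(-M[2,0])).round(2))
    return v
if __name__=='__main__':
    st=arm.get_state();v=show(st)
    for s in map(float,sys.argv[1:]):
        for r in arc(V,V+v,[s],st):print(r)
E
python3 l.py $(seq 2 2 20); python3 -c "
from snap import *
_,w=snap('wrist','10');_,s=snap('side','10')
cv2.imwrite('pics/c10.png',cv2.hconcat([cv2.resize(w,(440,330)),cv2.resize(s[90:250,230:390],(330,330))]))"
```

```text
{'t': np.float64(11.65), 'eef_pos': array([0.5636, 0.1212, 0.0749]), 'force': array([ 2.6863, -3.7325, -3.471 ]), 'width': np.float64(0.0116)} r 0.0637 latch 0.8003 PUSH 1.42 rad -4.37 zhead 173.6 tanhead -162.3 tilt 0.04
(2.0, [0.0, 0.0009, 0.002], 'twist', -2.0)
(4.0, [0.0, 0.002, 0.004], 'twist', -4.0)
(6.0, [0.0, 0.003, 0.0059], 'twist', -6.0)
(8.0, [0.0, 0.0042, 0.0078], 'twist', -8.0)
(10.0, [0.0, 0.0054, 0.0097], 'twist', -10.0)
(12.0, [0.0, 0.0067, 0.0115], 'twist', -12.0)
(14.0, [0.0, 0.008, 0.0133], 'twist', -14.0)
(16.0, [0.0, 0.0094, 0.015], 'twist', -16.0)
(18.0, [0.0, 0.0109, 0.0167], 'twist', -18.0)
(20.0, [0.0, 0.0124, 0.0183], 'twist', -20.0)
```

View pics/c10.png

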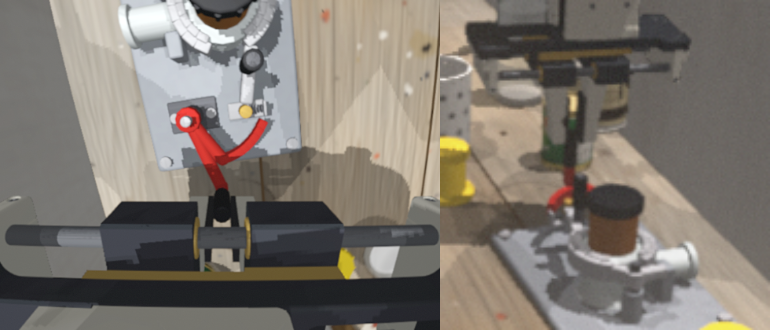

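Call:
{"method": "jog_arm", "body": {"motion": [{"dx": 0,"dy": 0.0013,"dz": 0.0019,"twist": -3.5},{"dx": 0,"dy": 0.0025,"dz": 0.0038,"twist": -7},{"dx": 0,"dy": 0.0035,"dz": 0.0057,"twist": -10.5},{"dx": 0,"dy": 0.0047,"dz": 0.0076,"twist": -14},{"dx": 0,"dy": 0.0059,"dz": 0.0095,"twist": -17.5},{"dx": 0,"dy": 0.0072,"dz": 0.0113,"twist": -21},{"dx": 0,"dy": 0.0085,"dz": 0.0131,"twist": -24.5}]}}

```text
t: 12.33
eef_pos: [0.5498, 0.1152, 0.0749]
ee_rot: [-2.314, 1.57, 1.141]
force: [1.8, -0.5, -3.2]
width: 0.0115
```

```bash
python3 l.py 1 2 3 4 5 6 7 8
```

```text
{'t': np.float64(12.3333), 'eef_pos': array([0.5498, 0.1152, 0.0749]), 'force': array([ 1.7906, -0.4724, -3.1956]), 'width': np.float64(0.0115)} r 0.064 latch 1.0361 PUSH 1.29 rad -1.33 zhead -162.0 tanhead -148.7 tilt 0.03
(1.0, [-0.0, 0.0003, 0.0011], 'twist', -1.0)
(2.0, [-0.0, 0.0006, 0.0022], 'twist', -2.0)
(3.0, [-0.0, 0.0009, 0.0032], 'twist', -3.0)
(4.0, [-0.0, 0.0012, 0.0043], 'twist', -4.0)
(5.0, [-0.0, 0.0015, 0.0054], 'twist', -5.0)
(6.0, [-0.0, 0.0019, 0.0064], 'twist', -6.0)
(7.0, [-0.0, 0.0023, 0.0075], 'twist', -7.0)
(8.0, [-0.0, 0.0027, 0.0085], 'twist', -8.0)
```

Call:
{"method": "jog_arm", "body": {"motion": [{"dx": 0,"dy": 0,"dz": 0,"twist": 0},{"dx": 0,"dy": 0,"dz": 0,"twist": 0},{"dx": 0,"dy": 0,"dz": 0,"twist": -4},{"dx": 0,"dy": 0,"dz": 0,"twist": -9},{"dx": 0,"dy": 0,"dz": 0,"twist": -13.5},{"dx": 0,"dy": 0,"dz": 0,"twist": -13.5},{"dx": 0,"dy": 0,"dz": 0,"twist": -13.5}], "gripper": 0.02}}

```text
t: 12.92
eef_pos: [0.5498, 0.115, 0.0753]
ee_rot: [2.925, 1.571, 0.329]
force: [-0.1, 0.3, 0.0]
width: 0.0197
```

```bash
python3 l.py 1 2 3 4 5 6 7 8 9 10 11 12
```

```text
{'t': np.float64(12.9167), 'eef_pos': array([0.5498, 0.115 , 0.0753]), 'force': array([-0.0799,  0.2617,  0.0081]), 'width': np.float64(0.0197)} r 0.0638 latch 1.0375 PUSH 0.07 rad 0.27 zhead -148.8 tanhead -148.7 tilt 0.02
(1.0, [-0.0, 0.0, 0.0011], 'twist', -1.0)
(2.0, [-0.0, 0.0, 0.0022], 'twist', -2.0)
(3.0, [-0.0, 0.0001, 0.0033], 'twist', -3.0)
(4.0, [-0.0, 0.0002, 0.0045], 'twist', -4.0)
(5.0, [-0.0, 0.0003, 0.0056], 'twist', -5.0)
(6.0, [-0.0, 0.0004, 0.0067], 'twist', -6.0)
(7.0, [-0.0, 0.0005, 0.0078], 'twist', -7.0)
(8.0, [-0.0, 0.0006, 0.0089], 'twist', -8.0)
(9.0, [-0.0, 0.0008, 0.01], 'twist', -9.0)
(10.0, [-0.0, 0.001, 0.0111], 'twist', -10.0)
(11.0, [-0.0, 0.0012, 0.0122], 'twist', -11.0)
(12.0, [-0.0, 0.0014, 0.0133], 'twist', -12.0)
```

Call:
{"method": "jog_arm", "body": {"motion": [{"dx": 0,"dy": 0,"dz": 0.0011,"twist": -1},{"dx": 0,"dy": 0,"dz": 0.0022,"twist": -2},{"dx": 0,"dy": 0,"dz": 0.003,"twist": -2.7},{"dx": 0,"dy": 0.0001,"dz": 0.0036,"twist": -3.2},{"dx": 0,"dy": 0.0001,"dz": 0.0042,"twist": -3.8},{"dx": 0,"dy": 0.0002,"dz": 0.0048,"twist": -4.3},{"dx": 0,"dy": 0.0003,"dz": 0.0054,"twist": -4.8},{"dx": 0,"dy": 0.0003,"dz": 0.006,"twist": -5.4}]}}

```text
t: 13.58
eef_pos: [0.5454, 0.112, 0.0752]
ee_rot: [2.964, 1.569, 0.467]
force: [4.8, 1.4, -3.6]
width: 0.0201
```

```bash
python3 l.py 1 2 3 4 5 
```

```text
{'t': np.float64(13.5833), 'eef_pos': array([0.5454, 0.112 , 0.0752]), 'force': array([ 4.7759,  1.3983, -3.5756]), 'width': np.float64(0.0201)} r 0.0637 latch 1.1213 PUSH 4.68 rad -1.69 zhead -143.1 tanhead -143.9 tilt 0.09
(1.0, [-0.0, -0.0, 0.0011], 'twist', -1.0)
(2.0, [-0.0, 0.0, 0.0022], 'twist', -2.0)
(3.0, [-0.0, 0.0, 0.0033], 'twist', -3.0)
(4.0, [-0.0, 0.0001, 0.0044], 'twist', -4.0)
(5.0, [-0.0, 0.0002, 0.0056], 'twist', -5.0)
```

Call:
{"method": "jog_arm", "body": {"motion": [{"dx": 0,"dy": 0,"dz": 0.0006,"twist": -0.5},{"dx": 0,"dy": 0,"dz": 0.0011,"twist": -1},{"dx": 0,"dy": 0,"dz": 0.0017,"twist": -1.5}]}}

```text
t: 13.83
eef_pos: [0.5437, 0.1107, 0.0752]
ee_rot: [2.867, 1.57, 0.397]
force: [4.1, 1.8, -2.2]
width: 0.0199
```

```bash
python3 l.py
```

```text
{'t': np.float64(13.8333), 'eef_pos': array([0.5437, 0.1107, 0.0752]), 'force': array([ 4.0767,  1.823 , -2.2487]), 'width': np.float64(0.0199)} r 0.0637 latch 1.1556 PUSH 4.33 rad -1.08 zhead -141.6 tanhead -141.9 tilt 0.05
```

Call:
{"method": "jog_arm", "body": {"motion": [{"dx": 0,"dy": 0,"dz": 0.0006,"twist": -0.5},{"dx": 0,"dy": 0,"dz": 0.0011,"twist": -1},{"dx": 0,"dy": 0,"dz": 0.0017,"twist": -1.5}]}}

```text
t: 14.08
eef_pos: [0.5421, 0.1095, 0.0752]
ee_rot: [2.867, 1.57, 0.422]
force: [3.7, 2.9, -2.0]
width: 0.0199
```

```bash
python3 l.py
```

```text
{'t': np.float64(14.0833), 'eef_pos': array([0.5421, 0.1095, 0.0752]), 'force': array([ 3.6867,  2.917 , -2.0443]), 'width': np.float64(0.0199)} r 0.0638 latch 1.1857 PUSH 4.7 rad -0.12 zhead -140.1 tanhead -140.2 tilt 0.03
```

Call:
{"method": "jog_arm", "body": {"motion": [{"dx": 0,"dy": 0,"dz": 0.0006,"twist": -0.5},{"dx": 0,"dy": 0,"dz": 0.0012,"twist": -1},{"dx": 0,"dy": 0,"dz": 0.0018,"twist": -1.6},{"dx": 0,"dy": 0,"dz": 0.0024,"twist": -2.1}]}}

```text
t: 14.42
eef_pos: [0.5403, 0.1079, 0.0752]
ee_rot: [2.652, 1.57, 0.244]
force: [4.3, 1.5, -2.6]
width: 0.02
```

```bash
python3 l.py
```

```text
{'t': np.float64(14.4167), 'eef_pos': array([0.5403, 0.1079, 0.0752]), 'force': array([ 4.3115,  1.5102, -2.6387]), 'width': np.float64(0.02)} r 0.0638 latch 1.2243 PUSH 4.21 rad -1.77 zhead -138.0 tanhead -138.0 tilt 0.03
```

Call:
{"method": "jog_arm", "body": {"motion": [{"dx": 0,"dy": 0,"dz": 0.0006,"twist": -0.5},{"dx": 0,"dy": 0,"dz": 0.0012,"twist": -1},{"dx": 0,"dy": 0,"dz": 0.0018,"twist": -1.6},{"dx": 0,"dy": 0,"dz": 0.0024,"twist": -2.1}]}}

```text
t: 14.75
eef_pos: [0.5385, 0.1063, 0.0752]
ee_rot: [2.634, 1.57, 0.263]
force: [4.7, 1.4, -2.3]
width: 0.0197
```

```bash
python3 l.py
```

```text
{'t': np.float64(14.75), 'eef_pos': array([0.5385, 0.1063, 0.0752]), 'force': array([ 4.6978,  1.3662, -2.2963]), 'width': np.float64(0.0197)} r 0.0638 latch 1.261 PUSH 4.32 rad -2.29 zhead -135.9 tanhead -135.9 tilt 0.03
```

Call:
{"method": "jog_arm", "body": {"motion": [{"dx": 0,"dy": 0,"dz": 0.0006,"twist": -0.5},{"dx": 0,"dy": 0,"dz": 0.0012,"twist": -1},{"dx": 0,"dy": 0,"dz": 0.0018,"twist": -1.6},{"dx": 0,"dy": 0.0001,"dz": 0.0024,"twist": -2.1}]}}

```text
t: 15.08
eef_pos: [0.5372, 0.1048, 0.0753]
ee_rot: [2.764, 1.569, 0.429]
force: [6.5, 2.7, -3.8]
width: 0.0198
```

```bash
python3 l.py
```

```text
{'t': np.float64(15.0833), 'eef_pos': array([0.5372, 0.1048, 0.0753]), 'force': array([ 6.5042,  2.7323, -3.8192]), 'width': np.float64(0.0198)} r 0.0637 latch 1.2923 PUSH 6.49 rad -2.77 zhead -133.8 tanhead -134.1 tilt 0.08
```

Call:
{"method": "jog_arm", "body": {"motion": [{"dx": 0,"dy": 0,"dz": 0.0006,"twist": -0.5},{"dx": 0,"dy": 0,"dz": 0.0012,"twist": -1},{"dx": 0,"dy": 0,"dz": 0.0018,"twist": -1.6},{"dx": 0,"dy": 0.0001,"dz": 0.0024,"twist": -2.1}]}}

```text
t: 15.42
eef_pos: [0.5363, 0.1036, 0.0753]
ee_rot: [2.838, 1.568, 0.54]
force: [7.9, 5.1, -6.4]
width: 0.02
```

```bash
python3 l.py
```

```text
{'t': np.float64(15.4167), 'eef_pos': array([0.5363, 0.1036, 0.0753]), 'force': array([ 7.8669,  5.0511, -6.3969]), 'width': np.float64(0.02)} r 0.0636 latch 1.316 PUSH 9.05 rad -2.36 zhead -131.6 tanhead -132.7 tilt 0.16
```

Call:
{"method": "jog_arm", "body": {"motion": [{"dx": 0,"dy": 0,"dz": 0.0006,"twist": -0.5},{"dx": 0,"dy": 0,"dz": 0.0012,"twist": -1},{"dx": 0,"dy": 0,"dz": 0.0018,"twist": -1.5}]}}

```text
t: 15.67
eef_pos: [0.5357, 0.1028, 0.0754]
ee_rot: [2.853, 1.567, 0.581]
force: [9.3, 5.6, -7.8]
width: 0.02
```

```bash
python3 l.py
```

```text
{'t': np.float64(15.6667), 'eef_pos': array([0.5357, 0.1028, 0.0754]), 'force': array([ 9.3227,  5.6241, -7.8478]), 'width': np.float64(0.02)} r 0.0635 latch 1.3321 PUSH 10.41 rad -3.2 zhead -130.1 tanhead -131.8 tilt 0.24
```

Call:
{"method": "jog_arm", "body": {"motion": [{"dx": 0,"dy": 0,"dz": 0.0006,"twist": -0.4},{"dx": 0,"dy": 0,"dz": 0.0012,"twist": -0.8},{"dx": 0,"dy": 0,"dz": 0.0015,"twist": -1}]}}

```text
t: 15.92
eef_pos: [0.5351, 0.1021, 0.0754]
ee_rot: [2.857, 1.566, 0.603]
force: [10.1, 6.8, -9.4]
width: 0.0199
```

```bash
python3 l.py; python3 l.py
```

```text
{'t': np.float64(15.9167), 'eef_pos': array([0.5351, 0.1021, 0.0754]), 'force': array([10.0806,  6.7605, -9.4086]), 'width': np.float64(0.0199)} r 0.0634 latch 1.346 PUSH 11.72 rad -3.17 zhead -129.1 tanhead -131.0 tilt 0.3
{'t': np.float64(15.9167), 'eef_pos': array([0.5351, 0.1021, 0.0754]), 'force': array([10.0806,  6.7605, -9.4086]), 'width': np.float64(0.0199)} r 0.0634 latch 1.346 PUSH 11.72 rad -3.17 zhead -129.1 tanhead -131.0 tilt 0.3
```

Call:
{"method": "jog_arm", "body": {"motion": [{"dx": 0,"dy": 0,"dz": 0.0004,"twist": -0.2}]}}

```text
t: 16.0
eef_pos: [0.5351, 0.102, 0.0754]
ee_rot: [2.855, 1.565, 0.604]
force: [10.7, 7.9, -10.2]
width: 0.0202
```

```bash
python3 l.py
```

```text
{'t': np.float64(16.0), 'eef_pos': array([0.5351, 0.102 , 0.0754]), 'force': array([ 10.7083,   7.9242, -10.2215]), 'width': np.float64(0.0202)} r 0.0634 latch 1.3475 PUSH 13.0 rad -2.91 zhead -129.0 tanhead -130.9 tilt 0.32
```

Call:
{"method": "jog_arm", "body": {"motion": [{"dx": 0,"dy": 0,"dz": -0.004,"twist": 0},{"dx": 0,"dy": 0,"dz": -0.006,"twist": 0},{"dx": 0,"dy": 0,"dz": -0.006,"twist": 0},{"dx": 0,"dy": 0,"dz": -0.006,"twist": 0}], "gripper": 0.035}}

```text
t: 16.33
eef_pos: [0.5355, 0.104, 0.0748]
ee_rot: [-0.409, 1.569, -2.661]
force: [0.4, -0.0, -0.0]
width: 0.0342
```

```bash
python3 l.py;python3 -c "
from snap import *
_,w=snap('wrist','11');_,s=snap('side','11')
cv2.imwrite('pics/c11.png',cv2.hconcat([cv2.resize(w,(440,330)),cv2.resize(s[90:250,230:390],(330,330))]))"
```

```text
{'t': np.float64(16.3333), 'eef_pos': array([0.5355, 0.104 , 0.0748]), 'force': array([ 0.3717, -0.0417, -0.0468]), 'width': np.float64(0.0342)} r 0.0644 latch 1.3204 PUSH 0.22 rad -0.3 zhead -129.0 tanhead -132.5 tilt 0.11
```

View pics/c11.png

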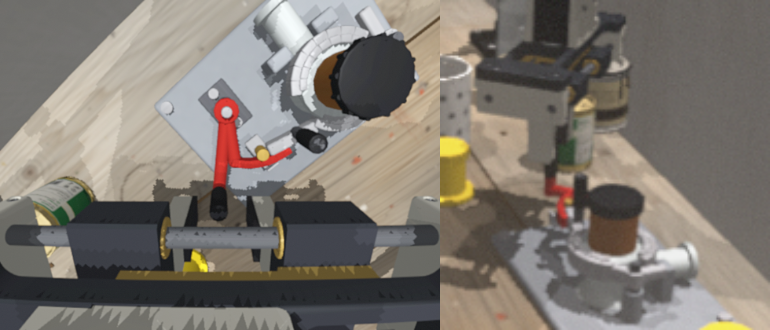

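Call:
{"method": "jog_arm", "body": {"motion": [{"dx": -0.01,"dy": 0,"dz": 0,"twist": 0},{"dx": -0.03,"dy": 0,"dz": 0,"twist": 0},{"dx": -0.06,"dy": 0,"dz": 0,"twist": 0},{"dx": -0.09,"dy": 0,"dz": 0,"twist": 0},{"dx": -0.09,"dy": 0,"dz": 0,"twist": 0},{"dx": -0.09,"dy": 0,"dz": 0,"twist": 0},{"dx": -0.09,"dy": 0,"dz": 0,"twist": 0}]}}

```text
t: 17.02
eef_pos: [0.5361, 0.1044, 0.1655]
ee_rot: [-2.92, 1.57, 1.112]
force: [0.3, -1.2, -0.1]
width: 0.0351
```

```bash
python3 - <<'E'
from snap import *
st=arm.get_state();print({k:np.round(st[k],4) for k in('t','eef_pos','force','width')})
_,w=snap('wrist','12');_,s=snap('side','12');_,c=snap('scene','12')
cv2.imwrite('pics/c12.png',cv2.hconcat([cv2.resize(w[0:270,180:540],(440,330)),cv2.resize(s[120:250,230:360],(330,330))]))
E
```

```text
{'t': np.float64(17.0167), 'eef_pos': array([0.5361, 0.1044, 0.1655]), 'force': array([ 0.343 , -1.1553, -0.1163]), 'width': np.float64(0.0351)}
```

View pics/c12.png

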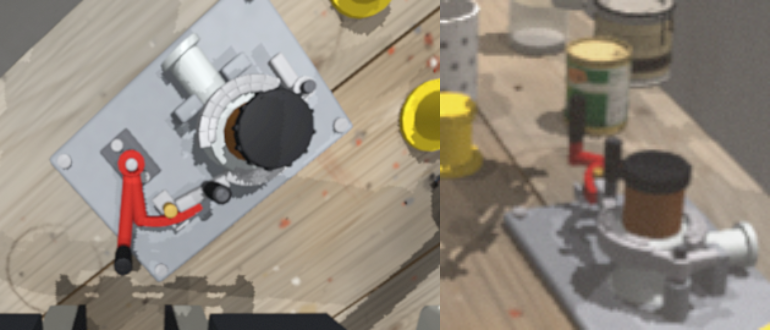

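View pics/scene12.png

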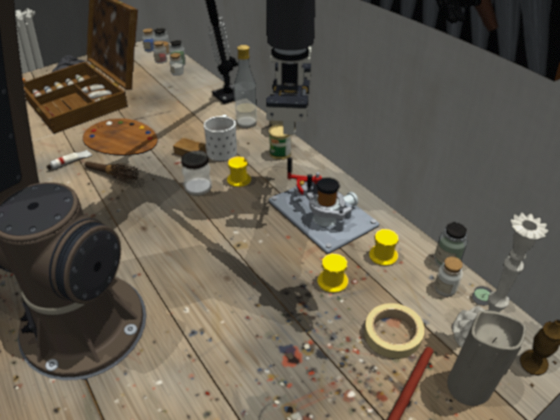

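```bash
python3 - <<'E'
from snap import *
m=pickle.load(open('pics/wrist12.pkl','rb'))
C=lambda x,y:(180+x*.818,y*.818)
X={k:plane(m,C(*p),z)[:2] for k,p,z in(('ltop',(123,263),.101),('lbase',(125,243),.065),('piv',(131,163),.065),('pin',(171,211),.062),('hinge',(307,88),.061),('cap',(274,129),.105),('gtop',(222,193),.102))}
for k,v in X.items():print(k,v.round(4))
a=lambda p,q:np.arctan2(*(X[p]-X[q])[::-1])
print('latch',a('ltop','piv')-np.pi/3-.033,a('lbase','piv')-np.pi/3-.033,'gate',a('pin','hinge')-np.arctan2(126,-8)-.033)
E
```

```text
ltop [0.5383 0.1039]
lbase [0.5408 0.1002]
piv [0.5835 0.06  ]
pin [0.5377 0.0588]
hinge [ 0.5467 -0.0667]
cap [ 0.5474 -0.0196]
gtop [0.5351 0.0264]
latch 1.2899871956209072 1.3061754550170408 gate -0.025165993763819644
```

The lever stayed where I left it: 1.29 rad in the image, against about 1.28 at the last push. The ring is shut, the cap is centred to about 1–1.5 mm, and the robot is clear. Handing in.

```bash
python3 -c "
from station import arm
print(arm.job_done(), arm.get_state()['t'])"
```

```text
the job is handed in; nothing more can be done
the job is handed in; nothing more can be done
```

I shut the ring on the cartridge, tightened the latch until it was firm, let go, and handed the job in at about 17 s, with the gripper raised clear.

- **Ring:** I pinched the gate post and swung it shut. It stopped solidly at about 7 N at the post. Pictures put it at about -0.02 rad, close to the stated -0.014.
- **Latch:** I pushed it with one finger only. Turning freely took about 4.4 N, and the hook met the pin at about 1.2 rad. The last readings were 11.7 and 13.0 N, so about 7 to 8.6 N above free turning, inside the 6–10 N band.
- **After letting go:** The lever read about 1.29 rad in the picture, against about 1.28 at the last push, so it had not slipped back. The cap was within about 1–1.5 mm of the stub axis and looked upright. The things nearby looked unmoved.

**Disagreements and one refused call:**
- The fingertips looked 20 to 30 mm higher in the pictures than the text says. Both posts were still gripped properly (11.6 and 11.8 mm finger opening).
- Force readings vary by about 1 N, so the tightening margin is approximate.
- My first move call was refused because its rows had no "twist" value; nothing moved.

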